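# Unload the dish drainer: lean the boards to dry, slot the spatulas

### The job

Unload the dish drainer. Lean every chopping board side by side on the galvanised draining ledge, standing tall with its foot close up behind the front lip and its back resting against the upstand, and slide every spatula blade first into a slot of the wooden block, right down, handle up. Leave the other things on the bench where they are.

Things in the scene. Friction and masses are not known exactly. Their poses are not given: they have to be found in the camera images.
- drainer: wire dish drainer, 340 x 190 mm, fixed to the bench; origin under its centre, x along its row, z up. On its flat plastic tray (top 10 mm up) stand five pairs of wire hoops, 64 mm apart along x (the middle pair at x = 0); each pair leaves a 16 mm gap across x, and the hoops (60 mm wide along y) rise to 92 mm above the bench. Washed things stand upright in some of the five gaps, flat faces to +-x
- ledge: galvanised draining ledge, a folded sheet 360 mm long along its x, fixed to the bench; origin under its centre, z up. Its floor is 4 mm thick (top at z = 4 mm); the upright back wall (upstand) has its inner face at y = +30 mm and its top at z = 109 mm; the front lip has its inner face at y = -30 mm, is 4 mm thick and its top is at z = 24 mm
- block: slotted wooden block, 186 (x) by 120 (y) by 90 mm high, 1.3 kg, standing loose on the bench (it can be shoved); origin under its centre, z up. Three equal slots open at its top at x = -66, 0 and +66 mm: each 88 mm long along y, 14 mm wide along x, 74 mm deep (slot floor at z = 16 mm)
- board_a_center (a point): wooden chopping board 130 mm wide (its y), 13 mm thick (its x), 200 mm tall (its z), 0.25 kg; the point is its very centre; both faces and both ends alike
- board_a_foot (a point): middle of the bottom edge of board_a, 100 mm below its centre, same axes
- board_b_center (a point): wooden chopping board 130 mm wide (its y), 13 mm thick (its x), 200 mm tall (its z), 0.25 kg; the point is its very centre; both faces and both ends alike
- board_b_foot (a point): middle of the bottom edge of board_b, 100 mm below its centre, same axes
- spatula_a_grip (a point): hard silicone spatula standing blade down, handle up, 190 mm tall, 0.12 kg; its z runs up the handle. Blade 80 mm wide (y), 9 mm thick (x), 95 mm tall, the lowest 15 mm thinned to 6 mm; straight handle above it 24 mm wide (y), 16 mm thick (x). The point is on the handle, mid-way through its thickness, 150 mm above the blade's tip and 40 mm below the top end; may be absent
- spatula_a_tip (a point): middle of the blade's bottom edge of spatula_a, same axes
- spatula_b_grip (a point): hard silicone spatula standing blade down, handle up, 190 mm tall, 0.12 kg; its z runs up the handle. Blade 80 mm wide (y), 9 mm thick (x), 95 mm tall, the lowest 15 mm thinned to 6 mm; straight handle above it 24 mm wide (y), 16 mm thick (x). The point is on the handle, mid-way through its thickness, 150 mm above the blade's tip and 40 mm below the top end; may be absent
- spatula_b_tip (a point): middle of the blade's bottom edge of spatula_b, same axes
- spatula_c_grip (a point): hard silicone spatula standing blade down, handle up, 190 mm tall, 0.12 kg; its z runs up the handle. Blade 80 mm wide (y), 9 mm thick (x), 95 mm tall, the lowest 15 mm thinned to 6 mm; straight handle above it 24 mm wide (y), 16 mm thick (x). The point is on the handle, mid-way through its thickness, 150 mm above the blade's tip and 40 mm below the top end; may be absent
- spatula_c_tip (a point): middle of the blade's bottom edge of spatula_c, same axes
- jar: closed glass jar with yellow cap, 76 mm across, 115 mm tall; origin under its middle; a bystander
- mug: white mug, 76 mm across, 85 mm tall; origin under its middle; a bystander
- bowl: small blue bowl, 124 mm across, 50 mm tall; origin under its middle; a bystander
- brush: wooden washing-up brush, 215 mm long, lying bristles down; origin under its middle; a bystander
- ladle: aluminium ladle, lying, bowl 90 mm across and handle 220 mm long towards its -y; origin under its bowl; a bystander
- soap: soap bottle, 60 mm across, 160 mm tall; origin under its middle; a bystander

How it is judged:
By the outcome, as a careful person would: the job done as asked, in the order asked, and still so for the second after the job is handed in, with the robot touching nothing.
Of spatula_a, spatula_b, spatula_c only 2 to 3 are there at a start; the rules pass over those that are not, and their reading is None.
At some moment in a run one of block may be knocked a few centimetres aside while the robot is not near it.
It also fails if it takes over 210 s, if anything falls off the work surface, if the arm or the gripper's body presses on something with over 40 N, if the wrist force passes 120 N, or if a joint passes its speed limit or range.

### The arm

A 6-joint arm with a two-finger parallel gripper is mounted at the origin on the work surface. World frame = base frame: x ahead of the robot, y to its left, z up, the work surface at z = 0. Lengths are in m, angles in rad, forces in N, time in s.
With the tool pointing down it reaches from about 0.325 to 0.775 m from the base axis. Payload 9.3 kg.
Tool frame: the origin (TCP) lies midway between the tips of the shut fingers; the grasp point (between the pads) lies 19 mm behind it (arm.hold_point_z is the y of the grasp point in the tool frame, in m); y points along the fingers, x is the direction in which the jaws open and shut, and the axes are right-handed (so a half turn about y gives the same grasp; the last joint's range is limited). The gripper opens to 85 mm and grips with 20 to 120 N. Pads are 22 mm wide; open, the fingers measure 114 mm over their backs; the gripper's body (76 mm by 85 mm) begins 54 mm behind the grasp point. The pads swing forward as they close: fully open they stand 13 mm farther back than shut.
Start: joints at [0.982, 0.259, 0.021, 1.334, 0, 1.418], TCP at [0.232, 0.499, 0.231] pointing down, gripper open.
Joint ranges: [-3.04, 3.04], [-0.91, 1.82], [-1.04, 1.36], [-1.92, 1.95], [-1.52, 1.45], [-3.14, 3.14]. Speed limits (rad/s): [2.22, 2.22, 2.79, 3.14, 3.14, 3.14].

### API

Orientations are given as a rotation vector (axis times angle).
In Python, from plant import arm gives the robot as it stands.
- The arm moves only by the shell command python3 -m jog 'ROWS'. ROWS is JSON, a list of rows, each an object with "dp": the shift along the tool's x, y, z in m, a list of three; "twist": the turn, a rotation vector about the tool's x, y, z in rad, a list of three; "claw": the finger opening in m, from 0 to 0.0854. A call has 1 to 5 rows; each row shifts and turns the pose as measured when the row begins, along the tool's axes as they then stand; what a row does not reach is not made up. A row lasts 1/10 s, in which the tool goes at most 50 mm and 8.59 degrees, less where a joint would pass 70% of its speed; a pose out of reach is approached as far as the arm can. A call is refused whole if a number of a shift passes 0.05 or a number of a turn 0.15, either way. A call with a gripper value outside its range is refused whole. The fingers move at their own pace and stop on an object; the grip force is fixed at half the most. Time passes only in rows, so rows that do not move let the fingers close. It gives the time, the measured TCP pose, the force and the opening at its end, in the units of the state.
- arm.state(): the state, without advancing time (a new reading comes with each control period).
- arm.grab_frame(name): name is "side" or "top"; returns the picture (420x560x3 uint8, blue, green, red); there is no depth.
- arm.camera_params(name): a dict with "camera_matrix" (3x3 intrinsics, pixels), "camera_from_world" (4x4, takes a point from world to camera coordinates). Camera axes: x right, y up, looking along -z (the intrinsics and any distortion apply to the point x, -y, -z); pixel columns grow to the right and rows downward; lengths in m; the calibration is good to about 2 mm. A picture is of the moment at which its call begins. camera_params takes no time and is no camera call.
- arm.close_job(): hands the job in, once; it reports no verdict.
The state is a dict: "t": time; "qpos": joint angles; "dq": joint speeds; "tau": joint torques, N m; "eef_pos": TCP position; "tcp_rot": TCP orientation; "force": force on the tool from outside, world axes, zero at the start; "wrist_torque": the same for the moment, N m; "gripper_width": opening from 0.0 (shut) to 1.0 (fully open).
Only numpy, scipy, OpenCV 4.12 (cv2) and the standard library are available. Lean on these libraries where they do the work, as an engineer would, in place of code of your own. Each camera call takes 0.05 s, during which the arm holds its last target. There are 200 camera calls.

## Working session

There is one attempt and no reset: what is moved stays moved. The work goes in short steps, Python scripts to look and compute and a shell command to move; the robot and the scene stay as the last step left them, time stands still between calls to the robot, and variables do not carry over. Pictures are saved under pics/ and viewed, about 12 in all and at most 16, crops included, and the job is handed in when it is done.

```bash
ls; mkdir -p pics; python3 - <<'E'
from plant import arm
import cv2,numpy as np
for n in("side","top"):
    cv2.imwrite(f"pics/{n}0.png",arm.grab_frame(n)); p=arm.camera_params(n)
    print(n,np.round(p["camera_matrix"],1).tolist(),np.round(p["camera_from_world"],4).tolist(),p.keys())
s=arm.state();print({k:np.round(v,3).tolist() for k,v in s.items()},arm.hold_point_z)
E
```

```text
pics
side [[385.7, 0.0, 271.8], [0.0, 385.7, 215.5], [0.0, 0.0, 1.0]] [[0.9372, -0.3488, 0.0076, -0.5691], [0.1707, 0.4775, 0.8619, -0.2136], [-0.3043, -0.8064, 0.507, -0.991], [0.0, 0.0, 0.0, 1.0]] dict_keys(['camera_matrix', 'camera_from_world'])
top [[397.0, 0.0, 275.9], [0.0, 397.0, 211.5], [0.0, 0.0, 1.0]] [[0.0089, -0.9999, -0.0051, -0.0019], [0.9978, 0.0086, 0.0655, -0.6045], [-0.0654, -0.0057, 0.9978, -1.2961], [0.0, 0.0, 0.0, 1.0]] dict_keys(['camera_matrix', 'camera_from_world'])
{'t': 0.1, 'qpos': [0.982, 0.259, 0.021, 1.334, 0.0, 1.418], 'dq': [0.001, -0.003, 0.001, -0.0, -0.0, -0.001], 'tau': [0.007, -55.669, 34.507, 0.012, -0.0, -0.0], 'eef_pos': [0.232, 0.498, 0.231], 'tcp_rot': [-1.385, -0.882, 0.883], 'force': [-0.321, -0.2, -0.012], 'wrist_torque': [-0.022, 0.021, 0.008], 'gripper_width': 0.999} -0.0187
```

View pics/side0.png

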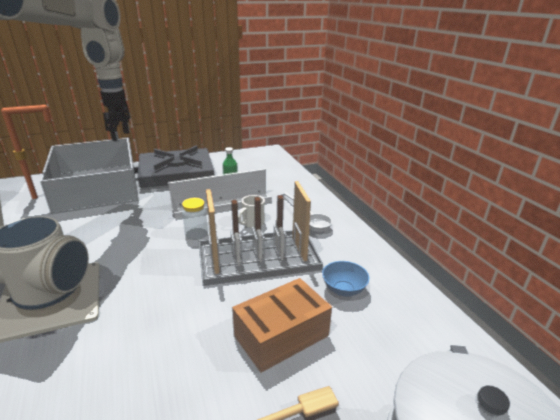

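View pics/top0.png

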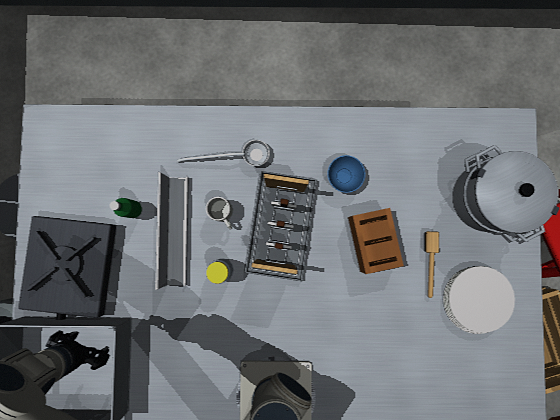

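The drainer sits at the middle of the top view with boards in both end gaps (v≈180 and 268) and three spatulas between them. The ledge is at u≈160-190, the block at (378,240). Next, zoomed crops.

```bash
python3 - <<'E'
import cv2
a=cv2.imread("pics/top0.png")[135:310,145:415];cv2.imwrite("pics/c1.png",cv2.resize(a,None,fx=2.9,fy=2.9,interpolation=cv2.INTER_CUBIC))
a=cv2.imread("pics/side0.png")[160:370,155:355];cv2.imwrite("pics/c2.png",cv2.resize(a,None,fx=2.8,fy=2.8,interpolation=cv2.INTER_CUBIC))
E
```

```text
(no output)
```

View pics/c1.png

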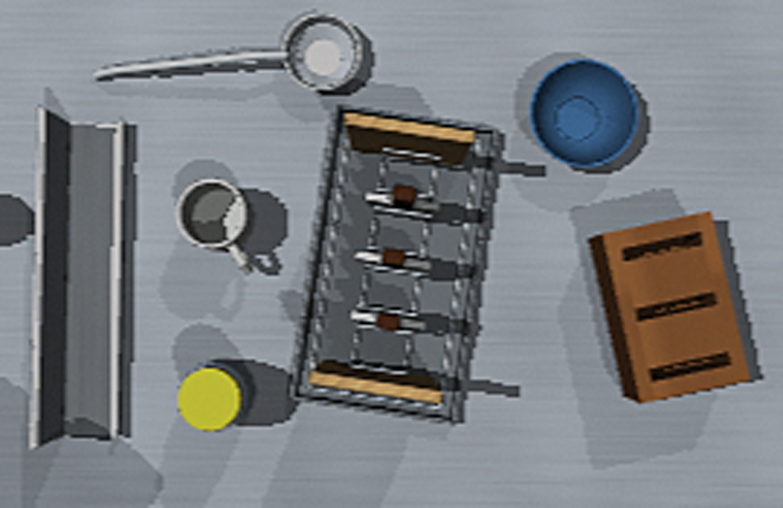

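View pics/c2.png

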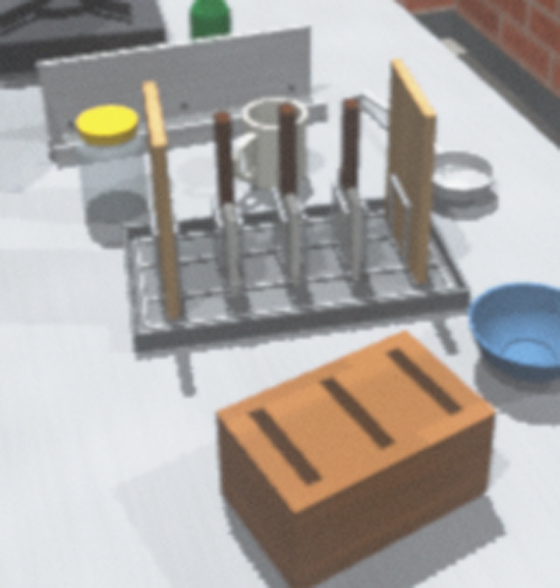

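The crops show tan board edges at (410,128) and (377,387) in the top crop, and brown spatula handles at (404,196), (393,257) and (387,320). The ledge's upstand is on the left (+y) from (43,107) to (35,445), and its lip is on the right at u≈121. The block's slots are clearly visible.

```bash
cat > h.py <<'E'
import cv2,numpy as np,sys
from plant import arm
from scipy.spatial.transform import Rotation as R
P={n:arm.camera_params(n) for n in("side","top")}
def ray(n,uv,z):
    p=P[n];T=p["camera_from_world"];T=np.array(T);K=np.array(p["camera_matrix"])
    uv=np.atleast_2d(uv).astype(float)
    d=np.c_[(uv[:,0]-K[0,2])/K[0,0],-(uv[:,1]-K[1,2])/K[1,1],-np.ones(len(uv))]@T[:3,:3]
    o=-T[:3,:3].T@T[:3,3]
    return o+d*((z-o[2])/d[:,2])[:,None]
def proj(n,X):
    p=P[n];T=np.array(p["camera_from_world"]);K=np.array(p["camera_matrix"])
    c=np.atleast_2d(X)@T[:3,:3].T+T[:3,3]
    return np.c_[K[0,0]*c[:,0]/-c[:,2]+K[0,2],K[1,1]*-c[:,1]/-c[:,2]+K[1,2]]
def blobs(img,lo,hi,box,amin=8):
    m=cv2.inRange(cv2.cvtColor(img,cv2.COLOR_BGR2HSV),lo,hi)
    k=np.zeros_like(m);x0,y0,x1,y1=box;k[y0:y1,x0:x1]=m[y0:y1,x0:x1]
    return [c for c in cv2.findContours(k,cv2.RETR_EXTERNAL,cv2.CHAIN_APPROX_NONE)[0] if cv2.contourArea(c)>amin]
def goal(x,y,z,yaw,tilt=0.,axis=None):
    """grasp point at xyz; jaw axis at yaw (deg) in the horizontal, tool down; tilt deg about world-horizontal axis dir (deg)"""
    a=np.radians(yaw);X=np.array([np.cos(a),np.sin(a),0]);Y=np.array([0,0,-1.]);M=np.c_[X,Y,np.cross(X,Y)]
    if tilt: b=np.radians(axis);M=R.from_rotvec(np.radians(tilt)*np.array([np.cos(b),np.sin(b),0])).as_matrix()@M
    s=arm.state();C=R.from_rotvec(s["tcp_rot"]).as_matrix()
    hp=np.array(s["eef_pos"])+arm.hold_point_z*C[:,1]
    tw=R.from_matrix(C.T@M).as_rotvec()
    d=np.array([x,y,z])+(-arm.hold_point_z)*M[:,1]-np.array(s["eef_pos"])
    print("t",round(s["t"],1),"hold",np.round(hp,4),"dp(tool)",np.round(C.T@d,4),"twist",np.round(tw,3),"dworld",np.round(d,4),"F",np.round(s["force"],1),"w",round(s["gripper_width"],2))
if __name__=="__main__": goal(*map(float,sys.argv[1:]))
E
python3 - <<'E'
from h import *
for n in("top","side"):
    im=cv2.imread(f"pics/{n}0.png")
    bx={"top":(240,160,325,290),"side":(190,175,325,280)}[n]
    print(n,"board")
    for c in blobs(im,(14,70,120),(28,255,255),bx,15):
        r=cv2.minAreaRect(c);b=cv2.boxPoints(r); 
        print(np.round(r[0],1),np.round(r[1],1),"area",cv2.contourArea(c)); 
        if n=="top": print(np.round(ray(n,[r[0]],.21),4),np.round(ray(n,b,.21)[:,:2],3).tolist())
    print("handle")
    for c in blobs(im,(0,60,30),(13,255,130),bx,4):
        r=cv2.minAreaRect(c);print(np.round(r[0],1),np.round(r[1],1),cv2.contourArea(c),np.round(ray(n,[r[0]],.2),4), "topmost",c[c[:,0,1].argmin(),0])
    bx={"top":(340,200,415,280),"side":(225,275,340,365)}[n]
    for V in (140,):
      for c in blobs(im,(5,100,V),(20,255,255),bx,50):
        r=cv2.minAreaRect(c);b=ray(n,cv2.boxPoints(r),.09)[:,:2];print("block",V,np.round(r[1]),np.round(ray(n,[r[0]],.09),4),np.round(b,3).tolist(),[round(float(np.linalg.norm(b[i]-b[i-1])),3) for i in range(4)],[round(float(np.degrees(np.arctan2(*(b[i]-b[i-1])[::-1]))),1) for i in range(4)])
        x,y,w,h=cv2.boundingRect(c)
        g=cv2.cvtColor(im,cv2.COLOR_BGR2HSV)[...,2];m=np.zeros_like(g);cv2.drawContours(m,[cv2.convexHull(c)],-1,255,-1)
        m=cv2.erode(m,np.ones((5,5)))
        d=((g<100)&(m>0)).astype(np.uint8)
        for cc in cv2.findContours(d,cv2.RETR_EXTERNAL,cv2.CHAIN_APPROX_NONE)[0]:
            if cv2.contourArea(cc)<15: continue
            pts=cc;rr=cv2.minAreaRect(cc);q=ray(n,cv2.boxPoints(rr),.09)[:,:2]
            e=max((q[1]-q[0],q[2]-q[1]),key=np.linalg.norm)
            print(" slot",np.round(ray(n,[rr[0]],.09)[0,:2],4),"len",round(np.linalg.norm(e),3),"ang",round(np.degrees(np.arctan2(e[1],e[0])),1))
o=lambda l:np.array(l)/2.9+[145,135]-.3
print("upstand top",np.round(ray("top",o([(42,107),(34,445)]),.109),4).tolist(),"lip",np.round(ray("top",o([(121,123),(121,437)]),.024),4).tolist())
s=lambda l:np.array(l)/2.8+[155,160]-.3
print("side upstand",np.round(ray("side",s([(38,62),(311,28)]),.109),4).tolist(),"lip",np.round(ray("side",s([(52,148),(326,105)]),.024),4).tolist())
goal(.4,0,.3,0)
E
```

```text
top board
[274.  268.1] [45.  4.] area 133.0
[[0.4329 0.0062 0.21  ]] [[0.436, 0.07], [0.447, 0.068], [0.43, -0.057], [0.419, -0.055]]
[286.  178.6] [44.8  3.8] area 126.5
[[ 0.6863 -0.0256  0.21  ]] [[0.69, 0.038], [0.701, 0.037], [0.683, -0.09], [0.672, -0.088]]
handle
[278.2 245.7] [8.  4.9] 29.0 [[ 0.4953 -0.0049  0.2   ]] topmost [276 243]
[280. 223.] [4. 6.] 24.0 [[ 0.56   -0.0096  0.2   ]] topmost [277 221]
[283.9 201.1] [7.6 4.9] 26.0 [[ 0.6229 -0.0202  0.2   ]] topmost [281 199]
side board
[197. 204.] [14. 14.] area 68.0
[212.9 230.3] [83.5  5.6] area 238.0
[305.1 220. ] [77.7 12.1] area 168.5
handle
[234. 203.] [4. 4.] 10.0 [[ 0.4912 -0.0201  0.2   ]] topmost [232 201]
[257. 200.] [4. 4.] 8.0 [[ 0.554  -0.0246  0.2   ]] topmost [255 198]
block 140 [44. 88.] [[ 0.511  -0.3189  0.09  ]] [[0.41, -0.282], [0.631, -0.216], [0.612, -0.356], [0.418, -0.399]] [0.118, 0.23, 0.142, 0.199] [93.6, 16.7, -97.7, -167.4]
upstand top [[0.7202, 0.3675, 0.109], [0.361, 0.3658, 0.109]] lip [[0.7164, 0.302, 0.024], [0.3599, 0.2936, 0.024]]
side upstand [[0.3589, 0.3669, 0.109], [0.7136, 0.3525, 0.109]] lip [[0.3561, 0.2975, 0.024], [0.7127, 0.291, 0.024]]
t 0.1 hold [0.232  0.4984 0.2494] dp(tool) [-0.3809 -0.0502 -0.3626] twist [ 0.000e+00  1.135e+00 -1.000e-03] dworld [ 0.168  -0.4984  0.0506] F [-0.3 -0.2 -0. ] w 1.0
```

```bash
python3 - <<'E'
from h import *
im=cv2.imread("pics/top0.png");hsv=cv2.cvtColor(im,cv2.COLOR_BGR2HSV);si=cv2.imread("pics/side0.png");hs=cv2.cvtColor(si,cv2.COLOR_BGR2HSV)
print(hsv[228,370:384:3].tolist(),hsv[239,355:362].tolist(), hs[315,270:285:3].tolist())
g=cv2.cvtColor(im,cv2.COLOR_BGR2GRAY).astype(float)
print(g[185,152:192].astype(int).tolist());print(g[270,152:192].astype(int).tolist())
def strip(a,b):
    out=[]
    for v in range(180,280,4):
        w=g[v,a:b];w=np.clip(w-185,0,None)
        if w.sum()>0: out.append([(w*np.arange(a,b)).sum()/w.sum(),v])
    return np.array(out)
for nm,a,b,z in(("up",154,164,.109),("lip",183,191,.024)):
    p=strip(a,b);q=ray("top",p,z);f=np.polyfit(q[:,0],q[:,1],1)
    print(nm,len(q),"y at x=.54",round(np.polyval(f,.54),4),"yaw",round(np.degrees(np.arctan(f[0])),2),"res",round(np.std(q[:,1]-np.polyval(f,q[:,0])),4))
E
```

```text
[[13, 165, 116], [13, 163, 119], [13, 166, 117], [13, 159, 120], [13, 161, 117]] [[15, 184, 43], [13, 174, 41], [12, 165, 51], [12, 163, 105], [13, 162, 124], [13, 162, 120], [13, 163, 116]] [[14, 135, 200], [13, 131, 200], [13, 135, 202], [14, 135, 198], [14, 133, 199]]
[155, 157, 155, 158, 157, 149, 163, 167, 99, 32, 42, 45, 45, 45, 47, 41, 26, 65, 99, 102, 104, 101, 98, 99, 101, 105, 105, 105, 103, 101, 99, 92, 167, 199, 177, 98, 37, 64, 73, 64]
[129, 118, 134, 146, 167, 170, 99, 30, 41, 43, 42, 46, 43, 44, 38, 70, 101, 105, 105, 104, 99, 99, 102, 106, 102, 103, 106, 104, 103, 100, 92, 165, 207, 124, 29, 63, 75, 64, 135, 161]
up 13 y at x=.54 0.3671 yaw 0.33 res 0.0005
lip 24 y at x=.54 0.3044 yaw 0.5 res 0.0007
```

```bash
python3 - <<'E'
from h import *
for nm,z,l in(("up inner +30",.109,[(160.0,185),(158.0,270)]),("floor/wall +30",.004,[(168.9,185),(167,270)]),("lip inner -30 top",.024,[(183.7,185),(182.7,270)]),("lip outer -34",.024,[(187,185),(184.9,270)])):
    print(nm,np.round(ray("top",l,z)[:,:2],4).tolist())
im=cv2.imread("pics/top0.png")
for c in blobs(im,(9,120,80),(20,255,255),(340,195,415,285),50):
    r=cv2.minAreaRect(c);b=ray("top",cv2.boxPoints(r),.09)[:,:2];print("block",np.round(ray("top",[r[0]],.09),4),np.round(b,3).tolist(),[round(float(np.linalg.norm(b[i]-b[i-1])),3) for i in range(4)],[round(float(np.degrees(np.arctan2(*(b[i]-b[i-1])[::-1]))),1) for i in range(4)])
E
for i in 1 2 3; do python3 h.py .4329 .0062 .33 -7.5 | cut -c1-160; break; done
python3 -m jog '[{"dp":[-0.03,-0.03,0],"twist":[0,0.15,0],"claw":0.04},{"dp":[-0.04,-0.02,-0.03],"twist":[0,0.15,0],"claw":0.04},{"dp":[-0.04,-0.02,-0.03],"twist":[0,0.15,0],"claw":0.04},{"dp":[-0.03,0,-0.03],"twist":[0,0.15,0],"claw":0.04},{"dp":[-0.03,0,-0.04],"twist":[0,0.15,0],"claw":0.04}]'; python3 h.py .4329 .0062 .33 -7.5
```

```text
up inner +30 [[0.6782, 0.3638], [0.416, 0.3625]]
floor/wall +30 [[0.6922, 0.3653], [0.4075, 0.364]]
lip inner -30 top [[0.6899, 0.3105], [0.4097, 0.307]]
lip outer -34 [[0.69, 0.2995], [0.4097, 0.2998]]
block [[ 0.5118 -0.3152  0.09  ]] [[0.589, -0.236], [0.617, -0.354], [0.435, -0.394], [0.408, -0.277]] [0.186, 0.121, 0.186, 0.12] [12.6, -76.8, -167.8, 103.2]
t 0.1 hold [0.232  0.4984 0.2494] dp(tool) [-0.3615 -0.0802 -0.3898] twist [ 1.000e-03  1.266e+00 -1.000e-03] dworld [ 0.2009 -0.4922  0.0806] F [-0.3 -0.2 -0. 
t: 0.6
eef_pos: [0.2066, 0.2837, 0.2975]
tcp_rot: [-1.556, -0.294, 0.303]
force: [0.2, -0.4, 0.4]
gripper_width: 0.469
t 0.6 hold [0.2067 0.2838 0.3162] dp(tool) [ 0.1071 -0.0128 -0.3417] twist [ 0.007  0.511 -0.005] dworld [ 0.2263 -0.2775  0.0138] F [ 0.2 -0.4  0.4] w 0.47
```

```bash
python3 -m jog '[{"dp":[0.04,0,-0.03],"twist":[0,0.13,0],"claw":0.04},{"dp":[0.05,0,-0.03],"twist":[0,0.13,0],"claw":0.04},{"dp":[0.05,0,-0.045],"twist":[0,0.13,0],"claw":0.04},{"dp":[0.04,0,-0.05],"twist":[0,0.12,0],"claw":0.04},{"dp":[0.03,0,-0.05],"claw":0.04}]' >/dev/null; python3 h.py .4329 .0062 .33 -7.5
```

```text
t 0.6 hold [0.2067 0.2838 0.3162] dp(tool) [ 0.1071 -0.0128 -0.3417] twist [ 0.007  0.511 -0.005] dworld [ 0.2263 -0.2775  0.0138] F [ 0.2 -0.4  0.4] w 0.47validation failed for argument at $[4]...
```

```bash
python3 -m jog '[{"dp":[0.04,0,-0.03],"twist":[0,0.13,0],"claw":0.04},{"dp":[0.05,0,-0.03],"twist":[0,0.13,0],"claw":0.04},{"dp":[0.05,0,-0.045],"twist":[0,0.13,0],"claw":0.04},{"dp":[0.04,0,-0.05],"twist":[0,0.12,0],"claw":0.04},{"dp":[0.03,0,-0.05],"twist":[0,0,0],"claw":0.04}]' >/dev/null; python3 h.py .4329 .0062 .33 -7.5
```

```text
t 1.1 hold [0.3941 0.1356 0.3182] dp(tool) [ 0.0579 -0.0114 -0.122 ] twist [ 0.003 -0.02   0.001] dworld [ 0.0388 -0.1293  0.0118] F [1.5 0.4 0.5] w 0.47
```

```bash
python3 -m jog '[{"dp":[0.016,-0.003,-0.034],"twist":[0,-0.005,0],"claw":0.04},{"dp":[0.016,-0.003,-0.034],"twist":[0,-0.005,0],"claw":0.04},{"dp":[0.016,-0.003,-0.034],"twist":[0,-0.005,0],"claw":0.04},{"dp":[0.012,-0.002,-0.022],"twist":[0,0,0],"claw":0.04},{"dp":[0,0,0],"twist":[0,0,0],"claw":0.04}]' >/dev/null; python3 h.py .4329 .0062 .175 -7.5
```

```text
t 1.6 hold [ 0.4379 -0.0067  0.3277] dp(tool) [-0.0062  0.1527  0.0127] twist [ 0.004 -0.012 -0.003] dworld [-0.0049  0.0129 -0.1527] F [ 0.9  0.7 -0.1] w 0.47
```

```bash
python3 -m jog '[{"dp":[-0.006,0.0,0.012],"twist":[0,-0.012,0],"claw":0.04},{"dp":[0,0.04,0],"twist":[0,0,0],"claw":0.04},{"dp":[0,0.03,0],"twist":[0,0,0],"claw":0.04},{"dp":[0,0.0,0],"twist":[0,0,0],"claw":0.04},{"dp":[0,0,0],"twist":[0,0,0],"claw":0.04}]' >/dev/null; python3 h.py .4329 .0062 .175 -7.5; python3 - <<'E'
from h import *
a=arm.grab_frame("top")[150:300,210:370];b=arm.grab_frame("side")[120:290,160:330]
r=lambda i:cv2.resize(i,(400,400*i.shape[0]//i.shape[1]),interpolation=cv2.INTER_CUBIC)
a,b=r(a),r(b);h=max(len(a),len(b));p=lambda i:cv2.copyMakeBorder(i,0,h-len(i),0,0,0)
cv2.imwrite("pics/g1.png",np.hstack([p(a),p(b)]))
E
```

```text
t 2.1 hold [0.4311 0.0111 0.2566] dp(tool) [ 0.0028  0.0816 -0.0044] twist [ 0.002  0.003 -0.003] dworld [ 0.0019 -0.0049 -0.0816] F [0.4 0.  0.9] w 0.47
```

View pics/g1.png

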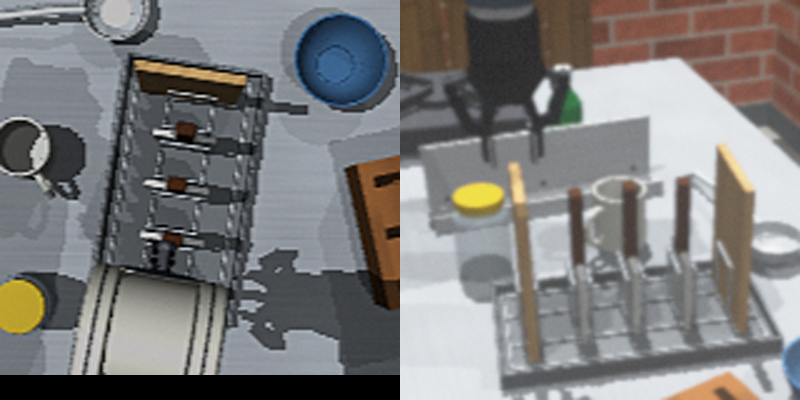

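The fingers at (487,155) and (537,150) straddle the near board's top at (515,170). I'll descend and grip.

```bash
python3 -m jog '[{"dp":[0.003,0.02,-0.004],"twist":[0,0,0],"claw":0.04},{"dp":[0,0.03,0],"twist":[0,0,0],"claw":0.04},{"dp":[0,0.025,0],"twist":[0,0,0],"claw":0.04},{"dp":[0,0,0],"twist":[0,0,0],"claw":0.04},{"dp":[0,0,0],"twist":[0,0,0],"claw":0.04}]' >/dev/null; python3 h.py .4329 .0062 .175 -7.5
python3 -m jog '[{"dp":[0,0,0],"twist":[0,0,0],"claw":0},{"dp":[0,0,0],"twist":[0,0,0],"claw":0},{"dp":[0,0,0],"twist":[0,0,0],"claw":0},{"dp":[0,0,0],"twist":[0,0,0],"claw":0},{"dp":[0,0,0],"twist":[0,0,0],"claw":0}]'; python3 h.py .4329 .0062 .36 -7.5
```

```text
t 2.7 hold [0.4381 0.0068 0.1878] dp(tool) [-0.0054  0.0128 -0.0012] twist [0.003 0.005 0.011] dworld [-0.0053 -0.0006 -0.0128] F [ 0.3 -0.   0.6] w 0.47
t: 3.2
eef_pos: [0.4345, 0.0074, 0.1723]
tcp_rot: [-1.572, 0.096, -0.102]
force: [0.4, 0.4, -3.3]
gripper_width: 0.143
t 3.2 hold [0.4344 0.0075 0.191 ] dp(tool) [-0.0007 -0.169  -0.002 ] twist [0.003 0.005 0.004] dworld [-0.0016 -0.0012  0.169 ] F [ 0.4  0.4 -3.3] w 0.14
```

```bash
python3 -m jog '[{"dp":[0,-0.03,0],"twist":[0,0,0],"claw":0},{"dp":[0,-0.04,0],"twist":[0,0,0],"claw":0},{"dp":[0,-0.04,0],"twist":[0,0,0],"claw":0},{"dp":[0,-0.04,0],"twist":[0,0,0],"claw":0},{"dp":[0,-0.02,0],"twist":[0,0,0],"claw":0}]'; python3 h.py .465 .32 .36 90.3
```

```text
t: 3.7
eef_pos: [0.4337, 0.0082, 0.3485]
tcp_rot: [-1.572, 0.096, -0.102]
force: [0.7, -0.6, -2.8]
gripper_width: 0.141
t 3.7 hold [0.4336 0.0083 0.3672] dp(tool) [-0.0081  0.0062  0.3132] twist [ 6.000e-03 -1.702e+00  1.000e-03] dworld [ 0.0313  0.3118 -0.0072] F [ 0.7 -0.6 -2.8] w 0.14
```

```bash
python3 -m jog '[{"dp":[0,0,0.03],"twist":[0,-0.15,0],"claw":0},{"dp":[0,0,0.03],"twist":[0,-0.15,0],"claw":0},{"dp":[0.01,0,0.03],"twist":[0,-0.15,0],"claw":0},{"dp":[0.02,0,0.03],"twist":[0,-0.15,0],"claw":0},{"dp":[0.02,0,0.02],"twist":[0,-0.15,0],"claw":0}]'; python3 h.py .458 .32 .36 90.3; python3 -c "
from plant import arm;print(arm.state()['qpos'])"
```

```text
t: 4.2
eef_pos: [0.4623, 0.1632, 0.3562]
tcp_rot: [-1.524, -0.507, 0.479]
force: [0.9, 0.2, -3.2]
gripper_width: 0.143
t 4.2 hold [0.462  0.1633 0.3749] dp(tool) [0.0884 0.0142 0.1296] twist [ 0.02  -0.948  0.005] dworld [-0.0043  0.1568 -0.0149] F [ 0.9  0.2 -3.2] w 0.14
[ 0.17266758  0.13601509  0.17736703  1.59326276 -0.00762083  1.11523365]
```

```bash
python3 -m jog '[{"dp":[0.02,0.003,0.025],"twist":[0,-0.15,0],"claw":0},{"dp":[0.025,0.003,0.02],"twist":[0,-0.15,0],"claw":0},{"dp":[0.025,0.003,0.015],"twist":[0,-0.15,0],"claw":0},{"dp":[0.025,0.003,0.01],"twist":[0,-0.15,0],"claw":0},{"dp":[0.01,0.0,0],"twist":[0,-0.15,0],"claw":0}]'>/dev/null; 
python3 -m jog '[{"dp":[0,0,0],"twist":[0,-0.1,0],"claw":0},{"dp":[0,0,0],"twist":[0,0,0],"claw":0}]'>/dev/null;python3 h.py .458 .32 .36 90.3; python3 h.py .458 .33 .36 90.3 -24 0
```

```text
t 4.9 hold [0.4794 0.3034 0.3645] dp(tool) [0.0148 0.0039 0.0233] twist [ 0.026 -0.086  0.   ] dworld [-0.0219  0.0166 -0.0045] F [ 0.2  0.2 -3.1] w 0.15
t 4.9 hold [0.4794 0.3034 0.3645] dp(tool) [0.0172 0.0023 0.0234] twist [ 0.01  -0.09   0.419] dworld [-0.0219  0.019  -0.0029] F [ 0.2  0.2 -3.1] w 0.15
```

```bash
python3 -m jog '[{"dp":[0.01,0,0.012],"twist":[0.005,-0.04,0.1],"claw":0},{"dp":[0.01,0,0.01],"twist":[0.005,-0.04,0.1],"claw":0},{"dp":[0.01,0,0],"twist":[0,0,0.1],"claw":0},{"dp":[0.01,0,0],"twist":[0,0,0.09],"claw":0},{"dp":[0,0,0],"twist":[0,0,0],"claw":0}]'>/dev/null;python3 h.py .458 .39 .26 90.3 -22.5 0
```

```text
t 5.4 hold [0.4606 0.3513 0.3593] dp(tool) [0.0743 0.0763 0.0055] twist [ 0.01  -0.031 -0.007] dworld [-0.0028  0.0388 -0.0993] F [ 0.3  1.2 -4. ] w 0.15
```

```bash
python3 -m jog '[{"dp":[0.025,0.01,0.003],"twist":[0.005,-0.02,0],"claw":0},{"dp":[0.025,0.025,0.001],"twist":[0.005,-0.01,0],"claw":0},{"dp":[0.015,0.022,0],"twist":[0,0,0],"claw":0},{"dp":[0.004,0.01,0],"twist":[0,0,0],"claw":0},{"dp":[0,0,0],"twist":[0,0,0],"claw":0}]'>/dev/null;python3 h.py .458 .391 .20 90.3 -22.5 0; python3 - <<'E'
from h import *
b=arm.grab_frame("side")[60:260,120:340]
cv2.imwrite("pics/p1.png",cv2.resize(b,None,fx=3,fy=3,interpolation=cv2.INTER_CUBIC))
E
```

```text
t 5.9 hold [0.46   0.3904 0.2701] dp(tool) [0.0269 0.0646 0.0026] twist [ 0.004 -0.016  0.006] dworld [-0.0021  0.0005 -0.07  ] F [-0.3 -0.5 -3.4] w 0.14
```

View pics/p1.png

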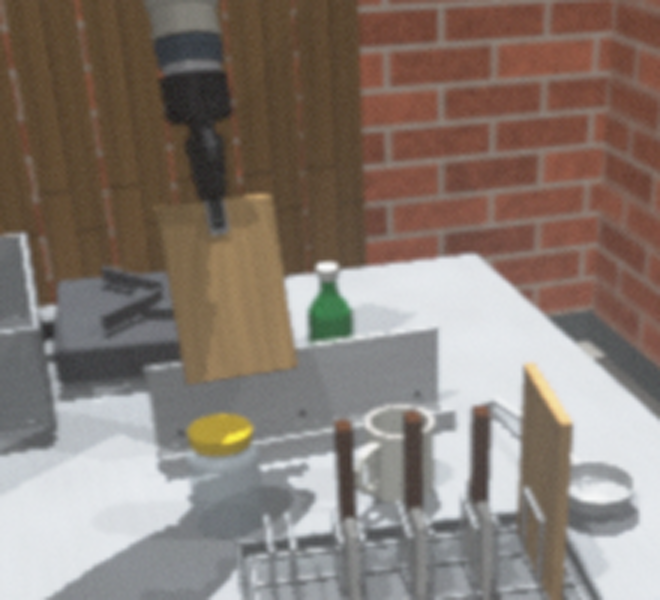

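The board is held tilted above the ledge's near half, with its foot at about (240,378), and looks aligned with the ledge. Now lowering it.

```bash
python3 -m jog '[{"dp":[0.01,0.025,0.002],"twist":[0.002,-0.015,0.005],"claw":0},{"dp":[0.011,0.025,0],"twist":[0,0,0],"claw":0},{"dp":[0.006,0.012,0],"twist":[0,0,0],"claw":0},{"dp":[0,0,0],"twist":[0,0,0],"claw":0},{"dp":[0,0,0],"twist":[0,0,0],"claw":0}]';python3 h.py .458 .386 .176 90.3 -23 0
```

```text
t: 6.45
eef_pos: [0.4618, 0.384, 0.1927]
tcp_rot: [-1.496, -1.009, 1.473]
force: [0.3, 1.0, -2.9]
gripper_width: 0.141
t 6.5 hold [0.4616 0.391  0.21  ] dp(tool) [0.0076 0.0334 0.0042] twist [ 0.01  -0.014  0.021] dworld [-0.0038 -0.0053 -0.0339] F [ 0.3  1.  -2.9] w 0.14
```

```bash
python3 -m jog '[{"dp":[0.004,0.013,0.002],"twist":[0.005,-0.014,0.01],"claw":0},{"dp":[0.003,0.012,0.002],"twist":[0.005,0,0.01],"claw":0},{"dp":[0,0.006,0],"twist":[0,0,0],"claw":0},{"dp":[0,0.0,0],"twist":[0,0,0],"claw":0},{"dp":[0,0,0],"twist":[0,0,0],"claw":0}]';python3 h.py .458 .385 .1726 90.3 -23.5 0
```

```text
t: 6.95
eef_pos: [0.4587, 0.3785, 0.1616]
tcp_rot: [-1.496, -0.998, 1.499]
force: [0.4, 0.6, -2.2]
gripper_width: 0.145
t 7.0 hold [0.4587 0.3858 0.1789] dp(tool) [0.0015 0.0061 0.0008] twist [ 0.002 -0.001  0.012] dworld [-0.0007 -0.001  -0.0062] F [ 0.4  0.6 -2.2] w 0.15
```

```bash
python3 -m jog '[{"dp":[0.001,0.004,0],"twist":[0,0,0.01],"claw":0},{"dp":[0.001,0.003,0],"twist":[0,0,0],"claw":0},{"dp":[0,0,0],"twist":[0,0,0],"claw":0}]';python3 h.py .458 .385 .1726 90.3 -23.5 0
python3 -m jog '[{"dp":[0.001,0.003,0],"twist":[0,0,0],"claw":0},{"dp":[0,0.002,0],"twist":[0,0,0],"claw":0},{"dp":[0,0,0],"twist":[0,0,0],"claw":0}]';python3 h.py .458 .385 .1726 90.3 -23.5 0
```

```text
t: 7.25
eef_pos: [0.4591, 0.3778, 0.155]
tcp_rot: [-1.504, -0.993, 1.506]
force: [-0.5, -0.5, -0.7]
gripper_width: 0.146
t 7.2 hold [0.4591 0.3852 0.1721] dp(tool) [-0.0004 -0.0004  0.0011] twist [ 0.004 -0.002  0.001] dworld [-0.0011 -0.0002  0.0005] F [-0.5 -0.5 -0.7] w 0.15
t: 7.55
eef_pos: [0.4596, 0.3777, 0.1555]
tcp_rot: [-1.507, -1.0, 1.5]
force: [-0.1, -0.3, -3.0]
gripper_width: 0.145
t 7.5 hold [0.4594 0.3851 0.1727] dp(tool) [-0.0001  0.0001  0.0016] twist [ 0.01  -0.002  0.005] dworld [-0.0016 -0.0002 -0.0001] F [-0.1 -0.3 -3. ] w 0.15
```

```bash
python3 -m jog '[{"dp":[0.002,0.004,0],"twist":[0,0,0],"claw":0},{"dp":[0.002,0.004,0],"twist":[0,0,0],"claw":0},{"dp":[0,0,0],"twist":[0,0,0],"claw":0}]';python3 h.py .458 .385 .1726 90.3 -23.5 0
```

```text
t: 7.85
eef_pos: [0.461, 0.3778, 0.1554]
tcp_rot: [-1.515, -1.01, 1.495]
force: [0.4, -1.8, -3.7]
gripper_width: 0.145
t 7.8 hold [0.4606 0.3851 0.1726] dp(tool) [-0.0002  0.      0.003 ] twist [ 0.022 -0.004  0.006] dworld [-0.003  -0.0003  0.    ] F [ 0.4 -1.8 -3.7] w 0.15
```

```bash
python3 - <<'E'
from h import *
b=arm.grab_frame("side")[130:250,150:290];t=arm.grab_frame("top")[165:300,140:260]
cv2.imwrite("pics/p2.png",np.hstack([cv2.resize(b,(466,400),interpolation=cv2.INTER_CUBIC),cv2.resize(t,(334,400),interpolation=cv2.INTER_CUBIC)]))
E
```

```text
(no output)
```

View pics/p2.png

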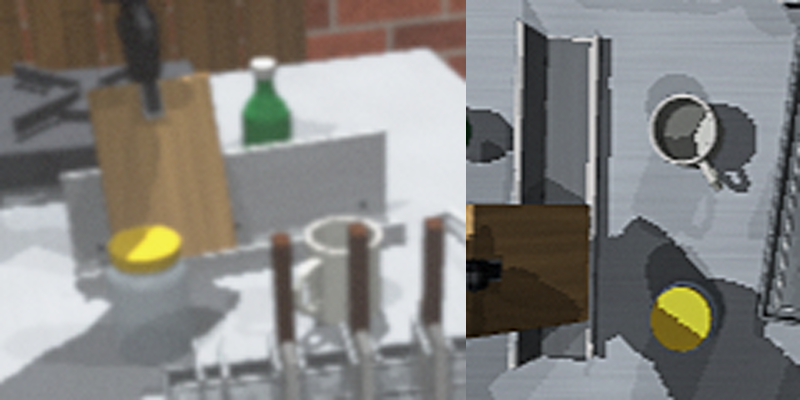

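```bash
python3 -m jog '[{"dp":[-0.003,0.001,0],"twist":[-0.01,0,0],"claw":0},{"dp":[-0.003,0.001,0],"twist":[-0.01,0,0],"claw":0}]';python3 h.py .458 .385 .1726 90.3 -23.5 0
python3 -m jog '[{"dp":[-0.003,0.001,0],"twist":[0,0,0],"claw":0},{"dp":[-0.003,0.001,0],"twist":[0,0,0],"claw":0}]';python3 h.py .458 .385 .1726 90.3 -23.5 0
```

```text
t: 8.15
eef_pos: [0.4622, 0.3731, 0.1558]
tcp_rot: [-1.528, -1.031, 1.485]
force: [-0.4, 6.6, 8.1]
gripper_width: 0.145
t 8.2 hold [0.4613 0.3803 0.173 ] dp(tool) [ 0.0043 -0.0016  0.0041] twist [ 0.044 -0.005  0.01 ] dworld [-0.0042  0.0045 -0.0004] F [-0.4  6.6  8.1] w 0.14
t: 8.35
eef_pos: [0.4625, 0.3704, 0.1569]
tcp_rot: [-1.523, -1.039, 1.477]
force: [-1.9, 9.9, 5.8]
gripper_width: 0.143
t 8.3 hold [0.4616 0.3775 0.1741] dp(tool) [ 0.0072 -0.0016  0.0044] twist [ 0.046 -0.006  0.019] dworld [-0.0045  0.0072 -0.0014] F [-1.9  9.9  5.8] w 0.14
```

```bash
python3 -m jog '[{"dp":[0,0,0],"twist":[0.02,0,0.005],"claw":0.03},{"dp":[0.0,0,0],"twist":[0.02,0,0],"claw":0.05},{"dp":[0.006,0,0],"twist":[0,0,0],"claw":0.05},{"dp":[0.004,0,0],"twist":[0,0,0],"claw":0.05},{"dp":[0,0,0],"twist":[0,0,0],"claw":0.05}]';python3 h.py .458 .385 .1726 90.3 -23.5 0
```

```text
t: 8.85
eef_pos: [0.463, 0.3803, 0.1506]
tcp_rot: [-1.497, -0.994, 1.495]
force: [-0.5, 0.2, -0.6]
gripper_width: 0.585
t 8.8 hold [0.463  0.3876 0.1678] dp(tool) [-0.0045 -0.0034  0.005 ] twist [ 0.001 -0.006  0.013] dworld [-0.005  -0.0028  0.0049] F [-0.5  0.2 -0.6] w 0.58
```

```bash
python3 -m jog '[{"dp":[0,-0.02,0],"twist":[0,0,0],"claw":0.05},{"dp":[0.0,-0.03,0],"twist":[0,0,0],"claw":0.05},{"dp":[0.0,-0.04,0],"twist":[0,0,0],"claw":0.05},{"dp":[0.0,-0.04,0],"twist":[0,0,0],"claw":0.05},{"dp":[0,-0.03,0],"twist":[0,0,0],"claw":0.05}]';python3 h.py .6863 -.0256 .34 -7.5;python3 - <<'E'
from h import *
b=arm.grab_frame("side")[130:250,150:290];t=arm.grab_frame("top")[165:300,140:260]
cv2.imwrite("pics/p3.png",np.hstack([cv2.resize(b,(466,400),interpolation=cv2.INTER_CUBIC),cv2.resize(t,(334,400),interpolation=cv2.INTER_CUBIC)]))
E
```

```text
t: 9.35
eef_pos: [0.4612, 0.4402, 0.2928]
tcp_rot: [-1.497, -0.994, 1.497]
force: [-5.0, -9.8, -8.3]
gripper_width: 0.586
t 9.3 hold [0.4612 0.4475 0.31  ] dp(tool) [-0.4404  0.1548 -0.2249] twist [ 0.339  1.677 -0.297] dworld [ 0.2251 -0.4658  0.0285] F [-5.  -9.8 -8.3] w 0.59
```

View pics/p3.png

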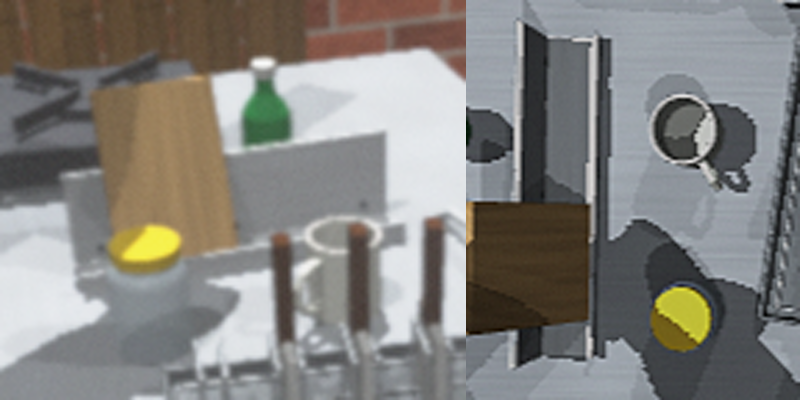

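The board leans correctly: its foot is tight behind the lip (top view u≈588, lip at 595) and its back rests on the upstand. Now for the far board.

```bash
python3 -m jog '[{"dp":[-0.02,-0.01,0],"twist":[0,0.05,-0.14],"claw":0.04},{"dp":[-0.03,-0.01,0],"twist":[0,0.1,-0.14],"claw":0.04},{"dp":[-0.04,0,0],"twist":[0,0.1,-0.14],"claw":0.04},{"dp":[-0.04,0,-0.01],"twist":[0,0.15,0],"claw":0.04},{"dp":[-0.04,0,-0.02],"twist":[0,0.15,0],"claw":0.04}]'>/dev/null;python3 h.py .6863 -.0256 .34 -7.5
python3 -m jog '[{"dp":[-0.03,0,-0.03],"twist":[0,0.15,0],"claw":0.04},{"dp":[-0.02,0,-0.04],"twist":[0,0.15,0],"claw":0.04},{"dp":[-0.01,0,-0.04],"twist":[0,0.15,0],"claw":0.04},{"dp":[0,0,-0.04],"twist":[0,0.15,0],"claw":0.04},{"dp":[0,0,-0.02],"twist":[0,0.15,0],"claw":0.04}]'>/dev/null;python3 h.py .6863 -.0256 .30 -7.5
```

```text
t 9.9 hold [0.4553 0.2739 0.337 ] dp(tool) [-0.1454  0.0081 -0.3485] twist [0.031 1.183 0.003] dworld [ 0.2307 -0.299   0.003 ] F [ 0.8 -0.5  1.2] w 0.47
t 10.4 hold [0.5289 0.0927 0.3376] dp(tool) [ 0.1159  0.0409 -0.1579] twist [ 0.029  0.431 -0.003] dworld [ 0.1574 -0.1178 -0.0376] F [-0.4  0.8 -0.5] w 0.47
```

```bash
python3 -m jog '[{"dp":[0.03,0.0,-0.035],"twist":[0.01,0.14,0],"claw":0.04},{"dp":[0.035,0.0,-0.03],"twist":[0.01,0.14,0],"claw":0.04},{"dp":[0.04,0.005,-0.03],"twist":[0.01,0.12,0],"claw":0.04},{"dp":[0.03,0.01,-0.02],"twist":[0,0,0],"claw":0.04},{"dp":[0,0,0],"twist":[0,0,0],"claw":0.04}]'>/dev/null;python3 h.py .6863 -.0256 .26 -7.5
```

```text
t 10.9 hold [ 0.6721 -0.0188  0.3147] dp(tool) [ 0.0167  0.0543 -0.0049] twist [ 0.     0.003 -0.024] dworld [ 0.0147 -0.0068 -0.0547] F [ 0.4 -0.3 -1. ] w 0.47
```

```bash
python3 -m jog '[{"dp":[0.016,0.0,-0.005],"twist":[0,0,-0.02],"claw":0.04},{"dp":[0,0.025,0],"twist":[0,0,0],"claw":0.04},{"dp":[0,0.025,0],"twist":[0,0,0],"claw":0.04},{"dp":[0,0,0],"twist":[0,0,0],"claw":0.04}]'>/dev/null;python3 h.py .6863 -.0256 .185 -7.5
```

```text
t 11.3 hold [ 0.6855 -0.027   0.2595] dp(tool) [0.0015 0.0745 0.0016] twist [ 0.001  0.003 -0.009] dworld [ 0.001   0.0014 -0.0745] F [ 0.3  0.3 -0.5] w 0.47
```

```bash
python3 -m jog '[{"dp":[0.0015,0.025,0.001],"twist":[0,0,-0.008],"claw":0.04},{"dp":[0,0.03,0],"twist":[0,0,0],"claw":0.04},{"dp":[0,0.015,0],"twist":[0,0,0],"claw":0.04},{"dp":[0,0.005,0],"twist":[0,0,0],"claw":0.04},{"dp":[0,0,0],"twist":[0,0,0],"claw":0.04}]';python3 -m jog '[{"dp":[0,0,0],"twist":[0,0,0],"claw":0},{"dp":[0,0,0],"twist":[0,0,0],"claw":0},{"dp":[0,0,0],"twist":[0,0,0],"claw":0},{"dp":[0,0,0],"twist":[0,0,0],"claw":0}]'; python3 h.py .6863 -.0256 .36 -7.5
```

```text
t: 11.85
eef_pos: [0.6862, -0.0244, 0.1701]
tcp_rot: [-1.57, 0.094, -0.101]
force: [0.4, 0.3, 0.2]
gripper_width: 0.468
t: 12.25
eef_pos: [0.6869, -0.0242, 0.1739]
tcp_rot: [-1.57, 0.091, -0.103]
force: [-0.5, -0.7, -3.0]
gripper_width: 0.144
t 12.2 hold [ 0.6868 -0.0241  0.1926] dp(tool) [ 0.0009 -0.1674 -0.0017] twist [0.001 0.008 0.008] dworld [-0.0006 -0.0014  0.1674] F [-0.5 -0.7 -3. ] w 0.14
```

```bash
python3 -m jog '[{"dp":[0,-0.03,0],"twist":[0,0,0],"claw":0},{"dp":[0,-0.04,0],"twist":[0,0,0],"claw":0},{"dp":[0,-0.04,0],"twist":[0,0,0],"claw":0},{"dp":[0,-0.04,0],"twist":[0,0,0],"claw":0},{"dp":[0,-0.02,0],"twist":[0,0,0],"claw":0}]'; python3 -m jog '[{"dp":[-0.01,0,0.03],"twist":[0,-0.15,0],"claw":0},{"dp":[-0.01,0,0.03],"twist":[0,-0.15,0],"claw":0},{"dp":[0,0,0.03],"twist":[0,-0.15,0],"claw":0},{"dp":[0.01,0,0.03],"twist":[0,-0.15,0],"claw":0},{"dp":[0.01,0,0.03],"twist":[0,-0.15,0],"claw":0}]'; python3 h.py .622 .32 .36 90.3
```

```text
t: 12.75
eef_pos: [0.6846, -0.0239, 0.3455]
tcp_rot: [-1.57, 0.096, -0.098]
force: [0.0, 0.2, -2.4]
gripper_width: 0.142
t: 13.25
eef_pos: [0.6579, 0.1287, 0.3491]
tcp_rot: [-1.519, -0.498, 0.488]
force: [-0.0, -1.1, -1.4]
gripper_width: 0.148
t 13.2 hold [0.6578 0.1287 0.3678] dp(tool) [0.0835 0.0069 0.1759] twist [ 0.008 -0.947  0.001] dworld [-0.0359  0.1913 -0.0078] F [-0.  -1.1 -1.4] w 0.15
```

```bash
python3 -m jog '[{"dp":[0.015,0.0,0.035],"twist":[0,-0.15,0],"claw":0},{"dp":[0.02,0,0.035],"twist":[0,-0.15,0],"claw":0},{"dp":[0.02,0,0.03],"twist":[0,-0.15,0],"claw":0},{"dp":[0.02,0.0,0.02],"twist":[0,-0.15,0],"claw":0},{"dp":[0.02,0.0,0.015],"twist":[0,-0.15,0],"claw":0}]'>/dev/null; 
python3 -m jog '[{"dp":[0.01,0,0.005],"twist":[0,-0.1,0.1],"claw":0},{"dp":[0,0,0],"twist":[0,-0.05,0.1],"claw":0},{"dp":[0,0,0],"twist":[0,0,0.1],"claw":0},{"dp":[0,0,0],"twist":[0,0,0.09],"claw":0},{"dp":[0,0,0],"twist":[0,0,0],"claw":0}]'>/dev/null;python3 h.py .622 .391 .26 90.3 -22.5 0
```

```text
t 14.2 hold [0.5952 0.3096 0.3459] dp(tool) [ 0.1084  0.0489 -0.0236] twist [ 0.012 -0.027  0.003] dworld [ 0.0266  0.0813 -0.0859] F [ 0.4 -0.2 -3.3] w 0.14
```

```bash
python3 -m jog '[{"dp":[0.03,0.0,-0.013],"twist":[0.005,-0.015,0],"claw":0},{"dp":[0.035,0,-0.01],"twist":[0.005,-0.01,0],"claw":0},{"dp":[0.03,0.02,0],"twist":[0,0,0],"claw":0},{"dp":[0.013,0.025,0],"twist":[0,0,0],"claw":0},{"dp":[0,0,0],"twist":[0,0,0],"claw":0}]'>/dev/null;python3 h.py .622 .391 .20 90.3 -22.5 0
```

```text
t 14.8 hold [0.615  0.3877 0.2524] dp(tool) [ 0.0212  0.0479 -0.0056] twist [ 0.021 -0.005  0.029] dworld [ 0.0066  0.0028 -0.0522] F [ 0.5 -0.6 -3.3] w 0.14
```

```bash
python3 -m jog '[{"dp":[0.009,0.015,-0.006],"twist":[0.01,-0.005,0.015],"claw":0},{"dp":[0.008,0.018,-0.002],"twist":[0.01,0,0.015],"claw":0},{"dp":[0.006,0.014,0],"twist":[0,0,0],"claw":0},{"dp":[0,0,0],"twist":[0,0,0],"claw":0},{"dp":[0,0,0],"twist":[0,0,0],"claw":0}]'>/dev/null;python3 h.py .622 .387 .177 90.3 -23 0
```

```text
t 15.2 hold [0.6264 0.3901 0.2059] dp(tool) [0.0077 0.0279 0.0045] twist [ 0.003 -0.006  0.015] dworld [-0.0044 -0.0033 -0.0288] F [-1.6  0.1 -1.7] w 0.14
```

```bash
python3 -m jog '[{"dp":[0.004,0.012,0.002],"twist":[0.002,-0.005,0.01],"claw":0},{"dp":[0.003,0.011,0.001],"twist":[0,0,0.005],"claw":0},{"dp":[0,0.004,0],"twist":[0,0,0],"claw":0},{"dp":[0,0.0,0],"twist":[0,0,0],"claw":0},{"dp":[0,0,0],"twist":[0,0,0],"claw":0}]';python3 h.py .622 .3856 .174 90.3 -23.5 0
python3 -m jog '[{"dp":[0.0005,0.004,0],"twist":[0,0,0],"claw":0},{"dp":[0,0,0],"twist":[0,0,0],"claw":0}]';python3 h.py .622 .3856 .174 90.3 -23.5 0
```

```text
t: 15.75
eef_pos: [0.6248, 0.3784, 0.1659]
tcp_rot: [-1.499, -1.0, 1.494]
force: [-0.3, 1.1, -2.8]
gripper_width: 0.145
t 15.8 hold [0.6247 0.3856 0.1831] dp(tool) [0.0033 0.0084 0.0028] twist [ 0.006 -0.005  0.013] dworld [-0.0028 -0.0002 -0.009 ] F [-0.3  1.1 -2.8] w 0.14
t: 15.95
eef_pos: [0.6251, 0.3774, 0.1628]
tcp_rot: [-1.5, -1.001, 1.492]
force: [0.5, -0.4, -3.8]
gripper_width: 0.148
t 15.9 hold [0.6249 0.3846 0.18  ] dp(tool) [0.003  0.0051 0.0031] twist [ 0.007 -0.006  0.014] dworld [-0.0031  0.0008 -0.0059] F [ 0.5 -0.4 -3.8] w 0.15
```

```bash
python3 -m jog '[{"dp":[0.0025,0.005,0.002],"twist":[0.005,-0.005,0.01],"claw":0},{"dp":[0.0015,0.004,0],"twist":[0,0,0],"claw":0},{"dp":[0,0.002,0],"twist":[0,0,0],"claw":0},{"dp":[0,0,0],"twist":[0,0,0],"claw":0}]';python3 h.py .622 .3856 .174 90.3 -23.5 0
python3 -m jog '[{"dp":[-0.003,0.001,0],"twist":[0,0,0],"claw":0},{"dp":[-0.003,0.001,0],"twist":[0,0,0],"claw":0}]';python3 h.py .622 .3856 .174 90.3 -23.5 0
python3 -m jog '[{"dp":[-0.003,0.001,0],"twist":[0,0,0],"claw":0},{"dp":[-0.003,0.001,0],"twist":[0,0,0],"claw":0}]';python3 h.py .622 .3856 .174 90.3 -23.5 0
```

```text
t: 16.35
eef_pos: [0.623, 0.3783, 0.1564]
tcp_rot: [-1.504, -1.001, 1.501]
force: [-0.1, -0.7, -3.0]
gripper_width: 0.146
t 16.4 hold [0.6228 0.3856 0.1736] dp(tool) [-0.0003 -0.0004  0.001 ] twist [ 0.009 -0.001  0.006] dworld [-0.001  -0.0001  0.0005] F [-0.1 -0.7 -3. ] w 0.15
t: 16.55
eef_pos: [0.6228, 0.3736, 0.1571]
tcp_rot: [-1.502, -1.004, 1.499]
force: [-0.6, 11.3, 7.2]
gripper_width: 0.147
t 16.6 hold [0.6226 0.3809 0.1743] dp(tool) [ 0.0042 -0.0016  0.0008] twist [ 0.01  -0.     0.009] dworld [-0.0008  0.0045 -0.0002] F [-0.6 11.3  7.2] w 0.15
t: 16.75
eef_pos: [0.6226, 0.3715, 0.1581]
tcp_rot: [-1.496, -1.013, 1.492]
force: [-0.6, 10.0, 2.2]
gripper_width: 0.144
t 16.8 hold [0.6224 0.3786 0.1754] dp(tool) [ 0.0066 -0.0014  0.0005] twist [ 0.013 -0.     0.02 ] dworld [-0.0006  0.0067 -0.0013] F [-0.6 10.   2.2] w 0.14
```

Same signature as the first board, so I'll release and retreat.

```bash
python3 -m jog '[{"dp":[0,0,0],"twist":[0,0,0.005],"claw":0.03},{"dp":[0.0,0,0],"twist":[0,0,0],"claw":0.05},{"dp":[0.006,0,0],"twist":[0,0,0],"claw":0.05},{"dp":[0.004,0,0],"twist":[0,0,0],"claw":0.05},{"dp":[0,0,0],"twist":[0,0,0],"claw":0.05}]' >/dev/null; python3 -m jog '[{"dp":[0,-0.02,0],"twist":[0,0,0],"claw":0.05},{"dp":[0.0,-0.03,0],"twist":[0,0,0],"claw":0.05},{"dp":[0.0,-0.04,0],"twist":[0,0,0],"claw":0.05},{"dp":[0.0,-0.04,0],"twist":[0,0,0],"claw":0.05},{"dp":[0,-0.02,0],"twist":[0,0,0],"claw":0.05}]'; python3 -m jog '[{"dp":[-0.02,-0.01,0],"twist":[0,0.05,-0.14],"claw":0.04},{"dp":[-0.03,-0.01,0],"twist":[0,0.1,-0.14],"claw":0.04},{"dp":[-0.04,0,0],"twist":[0,0.1,-0.14],"claw":0.04},{"dp":[-0.04,0,-0.01],"twist":[0,0.15,0],"claw":0.04},{"dp":[-0.04,0,-0.02],"twist":[0,0.15,0],"claw":0.04}]'>/dev/null
python3 h.py .6229 -.0185 .30 -7.5;python3 - <<'E'
from h import *
b=arm.grab_frame("side");t=arm.grab_frame("top");cv2.imwrite("pics/side1.png",b);cv2.imwrite("pics/top1.png",t)
b=b[130:370,150:370];t=t[155:285,145:415]
b=cv2.resize(b,(400,436),interpolation=cv2.INTER_CUBIC);t=cv2.resize(t,(400,193),interpolation=cv2.INTER_CUBIC)
cv2.imwrite("pics/p4.png",np.hstack([b,cv2.copyMakeBorder(t,0,243,0,0,0)]))
E
```

```text
t: 17.75
eef_pos: [0.6068, 0.4201, 0.2639]
tcp_rot: [-1.512, -1.055, 1.466]
force: [-0.4, -0.1, 0.9]
gripper_width: 0.583
t 18.2 hold [0.6015 0.2555 0.3089] dp(tool) [-0.2321  0.0072 -0.1474] twist [0.023 1.207 0.07 ] dworld [ 0.0202 -0.2742 -0.0089] F [1.3 0.6 0.5] w 0.47
```

View pics/p4.png

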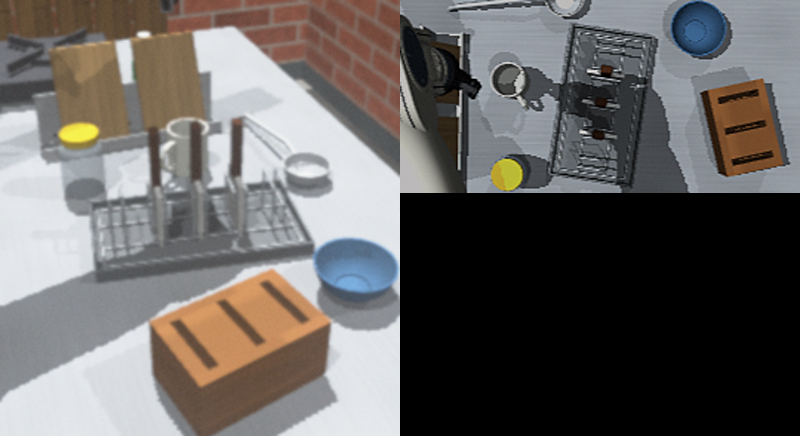

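Both boards lean side by side on the ledge. The drainer now holds only the three spatulas, and the block is in view.

```bash
cat > blk.py <<'E'
from h import *
def block(verbose=1):
    for n in("top","side"):
        im=arm.grab_frame(n);cv2.imwrite("pics/last_%s.png"%n,im)
        V=80 if n=="top" else 140
        cs=blobs(im,(9,100,V),(20,255,255),(330,190,425,300) if n=="top" else (215,270,345,370),150)
        if not cs: print(n,"none");continue
        h=cv2.convexHull(max(cs,key=cv2.contourArea));q=ray(n,h[:,0],.09)[:,:2].astype(np.float32)
        c,sz,a=cv2.minAreaRect(q*1000)
        g=cv2.cvtColor(im,cv2.COLOR_BGR2HSV)[...,2];m=np.zeros_like(g);cv2.drawContours(m,[h],-1,255,-1);m=cv2.erode(m,np.ones((5,5)))
        d=((g<(75 if n=="top" else 120))&(m>0)).astype(np.uint8)
        print(n,"block",np.round(np.array(c)/1000,4),np.round(sz),round(a,1))
        for cc in cv2.findContours(d,cv2.RETR_EXTERNAL,cv2.CHAIN_APPROX_NONE)[0]:
            if len(cc)<12: continue
            w=ray(n,cc[:,0],.09)[:,:2].astype(np.float32);r=cv2.minAreaRect(w*1000)
            vx,vy,_,_=cv2.fitLine(w,cv2.DIST_L2,0,.01,.01).ravel()
            print("   slot",np.round(np.array(r[0])/1000,4),np.round(r[1]),"yaw",round((np.degrees(np.arctan2(vy,vx))%180)-90,1))
if __name__=="__main__": block()
E
python3 blk.py
python3 - <<'E'
from h import *
im=cv2.imread("pics/top1.png")
for c in blobs(im,(0,60,30),(13,255,130),(240,160,325,290),4):
    r=cv2.minAreaRect(c);print(np.round(r[0],1),cv2.contourArea(c),np.round(ray("top",[r[0]],.2),4))
E
```

```text
top block [ 0.5124 -0.3149] [186. 120.] 12.6
   slot [ 0.4485 -0.3297] [14. 86.] yaw 12.2
   slot [ 0.5127 -0.3152] [14. 86.] yaw 12.7
   slot [ 0.5775 -0.3011] [14. 86.] yaw 13.1
side block [ 0.5111 -0.3184] [185. 118.] 12.6
   slot [ 0.4481 -0.3312] [10. 83.] yaw 12.7
   slot [ 0.5123 -0.3165] [10. 82.] yaw 12.5
   slot [ 0.5765 -0.3018] [10. 81.] yaw 12.9
[279.  245.5] 9.0 [[ 0.496  -0.0073  0.2   ]]
[281.  223.5] 9.0 [[ 0.5586 -0.0125  0.2   ]]
[283.9 201.1] 26.0 [[ 0.6229 -0.0202  0.2   ]]
```

```bash
python3 -m jog '[{"dp":[-0.035,0,-0.01],"twist":[0.01,0.14,0.02],"claw":0.04},{"dp":[-0.035,0,-0.02],"twist":[0.01,0.15,0.02],"claw":0.04},{"dp":[-0.03,0,-0.03],"twist":[0,0.15,0.02],"claw":0.04},{"dp":[-0.02,0,-0.035],"twist":[0,0.15,0],"claw":0.04},{"dp":[-0.015,0,-0.04],"twist":[0,0.15,0],"claw":0.04}]'>/dev/null; python3 h.py .6229 -.0185 .28 -7.5
```

```text
t 18.9 hold [0.6003 0.0607 0.3067] dp(tool) [-0.0053  0.0286 -0.0811] twist [0.023 0.475 0.003] dworld [ 0.0225 -0.0787 -0.0267] F [0.6 0.2 0.2] w 0.47
```

```bash
python3 -m jog '[{"dp":[0,0,-0.025],"twist":[0.01,0.14,0],"claw":0.04},{"dp":[0.005,0,-0.02],"twist":[0.01,0.14,0],"claw":0.04},{"dp":[0.008,0.01,-0.018],"twist":[0,0.13,0],"claw":0.04},{"dp":[0.0,0.01,-0.01],"twist":[0,0.04,0],"claw":0.04},{"dp":[0,0,0],"twist":[0,0,0],"claw":0.04}]'>/dev/null; python3 h.py .6229 -.0195 .245 -7.5
```

```text
t 19.4 hold [ 0.627  -0.0113  0.2834] dp(tool) [-0.0028  0.0384 -0.0085] twist [ 0.003  0.012 -0.005] dworld [-0.004  -0.0082 -0.0384] F [ 0.5  0.3 -0.4] w 0.47
```

```bash
python3 -m jog '[{"dp":[-0.003,0,-0.0085],"twist":[0,0.01,0],"claw":0.04},{"dp":[0,0.02,0],"twist":[0,0,0],"claw":0.04},{"dp":[0,0.02,0],"twist":[0,0,0],"claw":0.04},{"dp":[0,0,0],"twist":[0,0,0],"claw":0.04}]'>/dev/null; python3 h.py .6229 -.0195 .160 -7.5;python3 - <<'E'
from h import *
b=arm.grab_frame("side")[120:270,190:340]
cv2.imwrite("pics/g2.png",cv2.resize(b,(500,500),interpolation=cv2.INTER_CUBIC))
E
```

```text
t 19.9 hold [ 0.621  -0.0161  0.2436] dp(tool) [ 0.0028  0.0836 -0.0029] twist [ 0.002  0.016 -0.005] dworld [ 0.002  -0.0033 -0.0836] F [ 0.6  0.7 -0.3] w 0.46
```

View pics/g2.png

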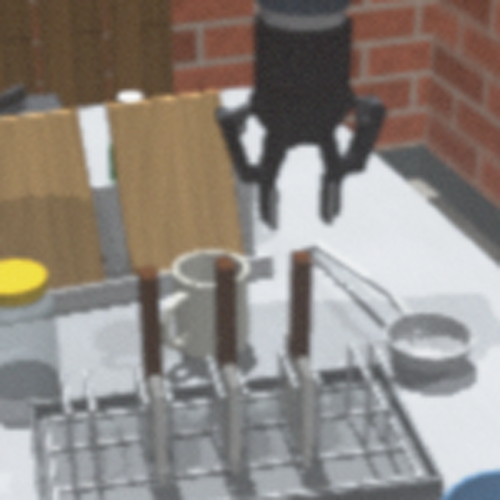

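The fingers at (268,215) and (330,215) straddle the far handle at (300,255). Descending.

```bash
python3 -m jog '[{"dp":[0.0025,0.025,-0.003],"twist":[0,0.012,0],"claw":0.04},{"dp":[0,0.03,0],"twist":[0,0,0],"claw":0.04},{"dp":[0,0.022,0],"twist":[0,0,0],"claw":0.04},{"dp":[0,0.004,0],"twist":[0,0,0],"claw":0.04},{"dp":[0,0,0],"twist":[0,0,0],"claw":0.04}]'>/dev/null;python3 h.py .6229 -.0195 .160 -7.5;python3 -m jog '[{"dp":[0,0,0],"twist":[0,0,0],"claw":0},{"dp":[0,0,0],"twist":[0,0,0],"claw":0},{"dp":[0,0,0],"twist":[0,0,0],"claw":0},{"dp":[0,0,0],"twist":[0,0,0],"claw":0}]'; python3 h.py .6229 -.0195 .160 -7.5
```

```text
t 20.4 hold [ 0.6253 -0.0176  0.1707] dp(tool) [-0.0024  0.0107 -0.0021] twist [0.003 0.012 0.008] dworld [-0.0025 -0.0018 -0.0107] F [-0.6 -0.5  0.3] w 0.47
t: 20.8
eef_pos: [0.6259, -0.0173, 0.1562]
tcp_rot: [-1.572, 0.084, -0.1]
force: [-1.1, -0.3, -1.2]
gripper_width: 0.179
t 20.8 hold [ 0.6257 -0.0173  0.1749] dp(tool) [-0.0028  0.0149 -0.0025] twist [0.003 0.014 0.01 ] dworld [-0.003  -0.0022 -0.0149] F [-1.1 -0.3 -1.2] w 0.18
```

```bash
python3 -m jog '[{"dp":[0,-0.03,0],"twist":[0,0,0],"claw":0},{"dp":[0,-0.04,0],"twist":[0,0,0],"claw":0},{"dp":[0,-0.04,0],"twist":[0,0,0],"claw":0},{"dp":[0,-0.03,0],"twist":[0,0,0],"claw":0},{"dp":[0,0,0],"twist":[0,0,0],"claw":0}]'; python3 -m jog '[{"dp":[-0.01,0,-0.04],"twist":[0,-0.07,0],"claw":0},{"dp":[-0.01,0,-0.04],"twist":[0,-0.07,0],"claw":0},{"dp":[-0.01,0,-0.045],"twist":[0,-0.07,0],"claw":0},{"dp":[-0.015,0,-0.045],"twist":[0,-0.07,0],"claw":0},{"dp":[-0.015,0,-0.045],"twist":[0,-0.07,0],"claw":0}]';python3 h.py .577 -.3013 .28 12.6
```

```text
t: 21.3
eef_pos: [0.6248, -0.017, 0.3021]
tcp_rot: [-1.572, 0.082, -0.102]
force: [0.7, 0.4, -0.8]
gripper_width: 0.181
t: 21.8
eef_pos: [0.5731, -0.2343, 0.3014]
tcp_rot: [-1.567, -0.213, 0.188]
force: [1.8, 0.2, -1.2]
gripper_width: 0.181
t 21.8 hold [ 0.5728 -0.2343  0.3201] dp(tool) [-0.0137  0.0404 -0.0654] twist [0.008 0.036 0.015] dworld [ 0.0039 -0.067  -0.0401] F [ 1.8  0.2 -1.2] w 0.18
```

```bash
python3 -m jog '[{"dp":[-0.005,0,-0.03],"twist":[0.004,0.018,0.008],"claw":0},{"dp":[-0.004,0.01,-0.02],"twist":[0.004,0.01,0.007],"claw":0},{"dp":[0,0.01,-0.01],"twist":[0,0,0],"claw":0},{"dp":[0,0,0],"twist":[0,0,0],"claw":0},{"dp":[0,0,0],"twist":[0,0,0],"claw":0}]' >/dev/null;python3 h.py .577 -.3013 .28 12.6; python3 blk.py;python3 - <<'E'
from h import *
b=cv2.imread("pics/last_side.png")[170:370,200:370]
cv2.imwrite("pics/s1.png",cv2.resize(b,(510,600),interpolation=cv2.INTER_CUBIC))
E
```

```text
t 22.3 hold [ 0.5777 -0.3019  0.2942] dp(tool) [-0.0004  0.0142  0.0006] twist [-0.003  0.004 -0.003] dworld [-0.0006  0.0005 -0.0142] F [-0.4 -0.4 -0.9] w 0.18
top block [ 0.527  -0.3121] [156. 121.] 12.6
   slot [ 0.5117 -0.3108] [14. 78.] yaw 15.7
   slot [ 0.5689 -0.3076] [39. 94.] yaw 6.5
side block [ 0.5119 -0.3183] [187. 117.] 12.6
   slot [ 0.4479 -0.3307] [10. 82.] yaw 13.2
   slot [ 0.5123 -0.3165] [10. 82.] yaw 12.4
   slot [ 0.5706 -0.3037] [23. 83.] yaw 4.9
```

View pics/s1.png

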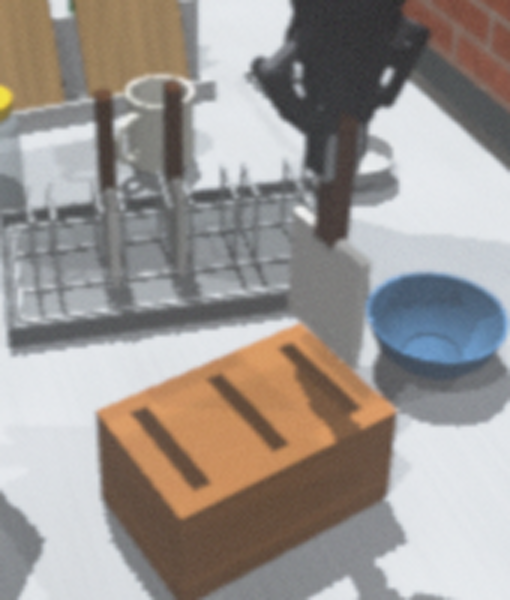

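```bash
python3 - <<'E'
from h import *
a=np.radians(12.6);yv=np.array([-np.sin(a),np.cos(a),0])
h=np.array([.5777,-.3019,.2942])
for L in(.165,.160,.170):
    t=h-[0,0,L];print(L,np.round((proj("side",[t,t+.04*yv,t-.04*yv,h+[0,0,.19-L]])-[200,170])*3).tolist())
s=cv2.imread("pics/last_side.png");g=cv2.cvtColor(s,cv2.COLOR_BGR2HSV)
# blade mask: grey, darker than bench
m=cv2.inRange(g,(0,0,90),(179,60,165));k=np.zeros_like(m);k[235:296,290:326]=m[235:296,290:326]
c=max(cv2.findContours(k,cv2.RETR_EXTERNAL,cv2.CHAIN_APPROX_NONE)[0],key=cv2.contourArea)[:,0]
p=(c-[200,170])*3
print("bbox",p.min(0),p.max(0),"left-bottom",p[(c[:,0]-c[:,1]).argmin()],"right-bottom",p[(c.sum(1)).argmax()],"right-top",p[(c[:,0]-c[:,1]).argmax()],"lefttop",p[c.sum(1).argmin()])
E
```

```text
0.165 [[321.0, 336.0], [289.0, 307.0], [355.0, 367.0], [337.0, 112.0]]
0.16 [[322.0, 330.0], [290.0, 302.0], [356.0, 361.0], [337.0, 105.0]]
0.17 [[321.0, 341.0], [289.0, 312.0], [355.0, 372.0], [337.0, 119.0]]
bbox [270 195] [375 366] left-bottom [270 315] right-bottom [354 366] right-top [375 195] lefttop [270 195]
```

Predicted blade corners (289,307) and (355,367) match the seen ones (290,308) and (357,363), so the blade is centred in the grip with L≈0.164. Now inserting.

```bash
python3 -m jog '[{"dp":[0,0.015,0],"twist":[-0.002,0.003,-0.002],"claw":0},{"dp":[0,0.012,0],"twist":[0,0,0],"claw":0},{"dp":[0,0,0],"twist":[0,0,0],"claw":0},{"dp":[0,0,0],"twist":[0,0,0],"claw":0}]' >/dev/null;python3 h.py .577 -.3013 .18 12.6
```

```text
t 22.8 hold [ 0.5788 -0.2971  0.2696] dp(tool) [-0.0029  0.0896 -0.0035] twist [0.002 0.007 0.002] dworld [-0.0019 -0.0042 -0.0896] F [ 0.4 -1.  -1.9] w 0.18
```

```bash
python3 -m jog '[{"dp":[-0.003,0,-0.004],"twist":[0,0.006,0],"claw":0},{"dp":[0,0,0],"twist":[0,0,0],"claw":0},{"dp":[0,0,0],"twist":[0,0,0],"claw":0}]' >/dev/null;python3 h.py .577 -.3013 .18 12.6
```

```text
t 23.1 hold [ 0.577  -0.3018  0.2712] dp(tool) [-0.0003  0.0912  0.0008] twist [0.003 0.001 0.004] dworld [-0.0001  0.0005 -0.0912] F [ 0.1 -0.  -1.3] w 0.18
```

```bash
python3 -m jog '[{"dp":[0,0.01,0],"twist":[0,0,0],"claw":0},{"dp":[0,0.01,0],"twist":[0,0,0],"claw":0},{"dp":[0,0,0],"twist":[0,0,0],"claw":0}]';python3 h.py .577 -.3013 .18 12.6
python3 -m jog '[{"dp":[0,0.006,0],"twist":[0,0,0],"claw":0},{"dp":[0,0.006,0],"twist":[0,0,0],"claw":0},{"dp":[0,0,0],"twist":[0,0,0],"claw":0}]';python3 h.py .577 -.3013 .18 12.6
```

```text
t: 23.4
eef_pos: [0.5777, -0.3025, 0.2333]
tcp_rot: [-1.57, -0.179, 0.167]
force: [-3.3, 0.6, 10.4]
gripper_width: 0.178
t 23.4 hold [ 0.5776 -0.3024  0.252 ] dp(tool) [-0.001   0.072   0.0018] twist [0.007 0.001 0.007] dworld [-0.0007  0.0012 -0.072 ] F [-3.3  0.6 10.4] w 0.18
t: 23.7
eef_pos: [0.5798, -0.3026, 0.2329]
tcp_rot: [-1.582, -0.193, 0.157]
force: [-3.0, -1.7, -2.9]
gripper_width: 0.178
t 23.7 hold [ 0.5794 -0.3023  0.2516] dp(tool) [-0.004   0.0715  0.0034] twist [0.021 0.002 0.021] dworld [-0.0028  0.0013 -0.0716] F [-3.  -1.7 -2.9] w 0.18
```

```bash
python3 -m jog '[{"dp":[-0.004,-0.01,0.002],"twist":[0.015,0,0.015],"claw":0},{"dp":[0,0,0],"twist":[0,0,0],"claw":0},{"dp":[0,0,0],"twist":[0,0,0],"claw":0}]' >/dev/null;python3 h.py .577 -.3013 .18 12.6; python3 blk.py; python3 - <<'E'
from h import *
b=cv2.imread("pics/last_side.png")[230:350,250:350]
cv2.imwrite("pics/s2.png",cv2.resize(b,(500,600),interpolation=cv2.INTER_CUBIC))
s=arm.state();C=R.from_rotvec(s["tcp_rot"]).as_matrix();h=np.array(s["eef_pos"])+arm.hold_point_z*C[:,1];t=h+.164*C[:,1]
print(np.round(t,4),((proj("side",[t,t+.04*C[:,2],t-.04*C[:,2]])-[250,230])*5).round().tolist(), "slot ends", ((proj("side",[np.array([.577,-.3013,.09])+k*np.array([-.218,.976,0]) for k in(.044,-.044)])-[250,230])*5).round().tolist())
E
```

```text
t 24.0 hold [ 0.5746 -0.301   0.2602] dp(tool) [ 0.0017  0.0802 -0.0002] twist [0.006 0.002 0.006] dworld [ 0.0022 -0.0002 -0.0802] F [ 0.8 -0.5 -1.1] w 0.18
top block [ 0.5258 -0.3055] [155. 108.] 12.5
   slot [ 0.5116 -0.3097] [14. 74.] yaw 15.7
   slot [ 0.5833 -0.3037] [85. 46.] yaw 7.6
side block [ 0.5032 -0.3203] [169. 117.] 12.6
   slot [ 0.4481 -0.3307] [10. 82.] yaw 12.9
   slot [ 0.5125 -0.3165] [10. 82.] yaw 12.5
[ 0.5756 -0.3016  0.0962] [[277.0, 317.0], [225.0, 268.0], [333.0, 369.0]] slot ends [[222.0, 272.0], [340.0, 384.0]]
```

View pics/s2.png

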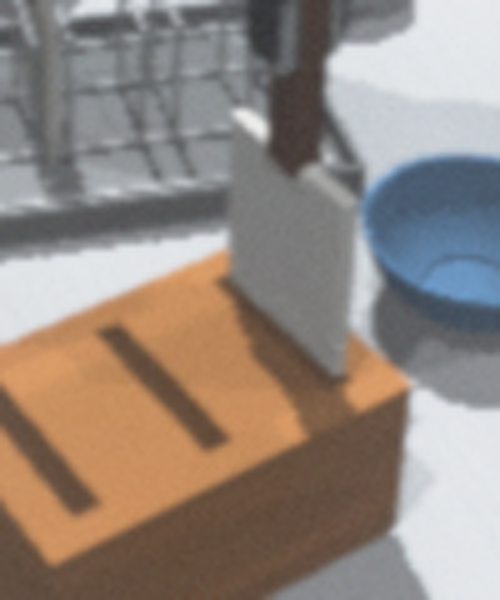

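The blade's bottom corners (230,275) and (343,375) lie in line with the slot, (222,272) to (340,384), but about 4 mm towards -y. I'll shift along tool +z and lower.

```bash
python3 -m jog '[{"dp":[0.0005,0,0.004],"twist":[0.003,0,0.004],"claw":0},{"dp":[0,0,0],"twist":[0,0,0],"claw":0},{"dp":[0,0.008,0],"twist":[0,0,0],"claw":0},{"dp":[0,0.006,0],"twist":[0,0,0],"claw":0},{"dp":[0,0,0],"twist":[0,0,0],"claw":0}]';python3 h.py .576 -.2973 .18 12.6
```

```text
t: 24.6
eef_pos: [0.5742, -0.2964, 0.2239]
tcp_rot: [-1.564, -0.174, 0.175]
force: [0.5, -0.3, -0.7]
gripper_width: 0.183
t 24.6 hold [ 0.5743 -0.2963  0.2426] dp(tool) [ 0.0015  0.0626 -0.0013] twist [ 0.     0.002 -0.001] dworld [ 0.0018 -0.0009 -0.0626] F [ 0.5 -0.3 -0.7] w 0.18
```

```bash
python3 -m jog '[{"dp":[0,0.01,0],"twist":[0,0,0],"claw":0},{"dp":[0,0.01,0],"twist":[0,0,0],"claw":0},{"dp":[0,0,0],"twist":[0,0,0],"claw":0}]';python3 -m jog '[{"dp":[0,0.01,0],"twist":[0,0,0],"claw":0},{"dp":[0,0.01,0],"twist":[0,0,0],"claw":0},{"dp":[0,0,0],"twist":[0,0,0],"claw":0}]';python3 h.py .5743 -.2963 .18 12.6
```

```text
t: 24.9
eef_pos: [0.5741, -0.2963, 0.2016]
tcp_rot: [-1.564, -0.174, 0.175]
force: [0.5, 0.1, -1.9]
gripper_width: 0.179
t: 25.2
eef_pos: [0.5741, -0.2963, 0.1795]
tcp_rot: [-1.563, -0.174, 0.175]
force: [0.5, 0.0, -1.6]
gripper_width: 0.178
t 25.2 hold [ 0.5741 -0.2963  0.1982] dp(tool) [ 0.0002  0.0182 -0.    ] twist [-0.     0.002 -0.001] dworld [ 0.0002  0.     -0.0182] F [ 0.5  0.  -1.6] w 0.18
```

```bash
python3 -m jog '[{"dp":[0,0.008,0],"twist":[0,0,0],"claw":0},{"dp":[0,0.006,0],"twist":[0,0,0],"claw":0},{"dp":[0,0,0],"twist":[0,0,0],"claw":0}]';python3 -m jog '[{"dp":[0,0.004,0],"twist":[0,0,0],"claw":0},{"dp":[0,0.004,0],"twist":[0,0,0],"claw":0}]';python3 h.py .5743 -.2963 .18 12.6
```

```text
t: 25.5
eef_pos: [0.5741, -0.2964, 0.1643]
tcp_rot: [-1.564, -0.174, 0.175]
force: [0.1, 1.1, -1.2]
gripper_width: 0.181
t: 25.7
eef_pos: [0.5753, -0.2976, 0.1596]
tcp_rot: [-1.569, -0.177, 0.171]
force: [-5.2, 1.2, 44.1]
gripper_width: 0.176
t 25.7 hold [ 0.5753 -0.2976  0.1783] dp(tool) [-0.0007 -0.0017  0.0015] twist [0.005 0.002 0.003] dworld [-0.001   0.0013  0.0017] F [-5.2  1.2 44.1] w 0.18
```

Seated: 44 N contact at hold z=0.178. Releasing and withdrawing.

```bash
python3 -m jog '[{"dp":[0,-0.001,0],"twist":[0,0,0],"claw":0},{"dp":[0,0,0],"twist":[0,0,0],"claw":0.03},{"dp":[0,0,0],"twist":[0,0,0],"claw":0.04},{"dp":[0,0,0],"twist":[0,0,0],"claw":0.04}]'; python3 -m jog '[{"dp":[0,-0.03,0],"twist":[0,0,0],"claw":0.04},{"dp":[0,-0.04,0],"twist":[0,0,0],"claw":0.04},{"dp":[0,-0.04,0],"twist":[0,0,0],"claw":0.04},{"dp":[0,-0.02,0],"twist":[0,0,0],"claw":0.04},{"dp":[0,0,0],"twist":[0,0,0],"claw":0.04}]' >/dev/null;python3 -m jog '[{"dp":[0,0,0.04],"twist":[0,0.07,0],"claw":0.04},{"dp":[0,0,0.05],"twist":[0,0.07,0],"claw":0.04},{"dp":[0,0,0.05],"twist":[0,0.07,0],"claw":0.04},{"dp":[0,0,0.05],"twist":[0,0.07,0],"claw":0.04},{"dp":[0,0,0.04],"twist":[0,0.06,0],"claw":0.04}]' >/dev/null;python3 h.py .5595 -.011 .28 -7.5; python3 blk.py
```

```text
t: 26.1
eef_pos: [0.5758, -0.2981, 0.1623]
tcp_rot: [-1.571, -0.179, 0.169]
force: [-0.1, -0.3, -0.5]
gripper_width: 0.467
t 27.1 hold [ 0.5549 -0.0678  0.304 ] dp(tool) [-0.0031  0.024   0.0569] twist [ 0.001 -0.008 -0.005] dworld [ 0.0047  0.0568 -0.024 ] F [ 0.3 -0.7 -0. ] w 0.47
top block [ 0.5942 -0.2973] [ 29. 120.] 6.0
   slot [ 0.5905 -0.3168] [ 7. 45.] yaw 10.3
side none
```

```bash
python3 -m jog '[{"dp":[-0.002,0,0.025],"twist":[0,-0.008,0],"claw":0.04},{"dp":[-0.002,0.01,0.022],"twist":[0,0,0],"claw":0.04},{"dp":[0,0.01,0.01],"twist":[0,0,0],"claw":0.04},{"dp":[0,0,0],"twist":[0,0,0],"claw":0.04},{"dp":[0,0,0],"twist":[0,0,0],"claw":0.04}]' >/dev/null;python3 h.py .5595 -.011 .245 -7.5; python3 blk.py; cp pics/last_side.png pics/ls.png; python3 - <<'E'
import cv2,numpy as np
b=cv2.imread("pics/ls.png")[110:360,190:390]
cv2.imwrite("pics/s3.png",cv2.resize(b,(480,600),interpolation=cv2.INTER_CUBIC))
E
```

```text
t 27.7 hold [ 0.5579 -0.0071  0.2787] dp(tool) [ 0.0026  0.0336 -0.0036] twist [ 0.001  0.009 -0.011] dworld [ 0.0018 -0.0039 -0.0337] F [-0.  -0.5  0.2] w 0.47
top block [ 0.4949 -0.3493] [136.  61.] 12.4
   slot [ 0.4538 -0.3541] [14. 36.] yaw 15.1
   slot [ 0.5264 -0.3521] [ 9. 37.] yaw 87.3
side block [ 0.495  -0.3499] [139.  63.] 12.6
   slot [ 0.4534 -0.3542] [10. 33.] yaw 14.1
   slot [ 0.5191 -0.3523] [ 6. 13.] yaw 64.4
```

View pics/s3.png

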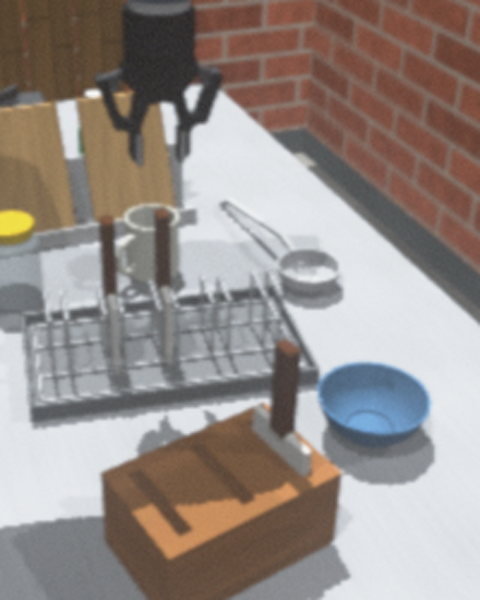

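The first spatula is seated in the far slot with about 20 mm of blade showing, as expected. The gripper is above the middle spatula, handle at (162,215).

```bash
python3 -m jog '[{"dp":[0.0025,0.0,-0.0035],"twist":[0,0.008,-0.01],"claw":0.04},{"dp":[0,0,0],"twist":[0,0,0],"claw":0.04},{"dp":[0,0.02,0],"twist":[0,0,0],"claw":0.04},{"dp":[0,0.01,0],"twist":[0,0,0],"claw":0.04},{"dp":[0,0,0],"twist":[0,0,0],"claw":0.04}]' >/dev/null;python3 h.py .5595 -.011 .165 -7.5
```

```text
t 28.3 hold [ 0.5609 -0.015   0.2497] dp(tool) [-0.0024  0.0847  0.0039] twist [ 0.001 -0.005  0.004] dworld [-0.0015  0.004  -0.0847] F [-0.3 -0.1  0.5] w 0.47
```

```bash
python3 -m jog '[{"dp":[-0.002,0.015,0.003],"twist":[0,-0.004,0.003],"claw":0.04},{"dp":[0,0.03,0],"twist":[0,0,0],"claw":0.04},{"dp":[0,0.03,0],"twist":[0,0,0],"claw":0.04},{"dp":[0,0.01,0],"twist":[0,0,0],"claw":0.04},{"dp":[0,0,0],"twist":[0,0,0],"claw":0.04}]'>/dev/null;python3 h.py .5595 -.011 .165 -7.5;python3 -m jog '[{"dp":[0,0,0],"twist":[0,0,0],"claw":0},{"dp":[0,0,0],"twist":[0,0,0],"claw":0},{"dp":[0,0,0],"twist":[0,0,0],"claw":0},{"dp":[0,0,0],"twist":[0,0,0],"claw":0}]'; python3 h.py .5595 -.011 .165 -7.5; python3 -m jog '[{"dp":[0,-0.03,0],"twist":[0,0,0],"claw":0},{"dp":[0,-0.04,0],"twist":[0,0,0],"claw":0},{"dp":[0,-0.04,0],"twist":[0,0,0],"claw":0},{"dp":[0,-0.03,0],"twist":[0,0,0],"claw":0},{"dp":[0,0,0],"twist":[0,0,0],"claw":0}]';python3 h.py .512 -.3150 .30 12.6
```

```text
t 28.8 hold [ 0.5612 -0.0128  0.1663] dp(tool) [-0.0021  0.0013  0.0016] twist [ 0.002 -0.002  0.006] dworld [-0.0018  0.0019 -0.0013] F [-1.7 -0.3 -0.7] w 0.47
t: 29.2
eef_pos: [0.5622, -0.0131, 0.1513]
tcp_rot: [-1.571, 0.098, -0.112]
force: [-1.0, -0.2, -1.6]
gripper_width: 0.18
t 29.2 hold [ 0.5621 -0.0131  0.17  ] dp(tool) [-0.003   0.005   0.0017] twist [ 0.002 -0.002  0.009] dworld [-0.0027  0.0021 -0.005 ] F [-1.  -0.2 -1.6] w 0.18
t: 29.7
eef_pos: [0.561, -0.0127, 0.298]
tcp_rot: [-1.571, 0.096, -0.113]
force: [0.7, 0.3, -1.0]
gripper_width: 0.179
t 29.7 hold [ 0.5608 -0.0126  0.3167] dp(tool) [-0.0087  0.0172 -0.3061] twist [ 0.004 -0.353  0.011] dworld [-0.049  -0.3023 -0.0167] F [ 0.7  0.3 -1. ] w 0.18
```

```bash
python3 -m jog '[{"dp":[0,0,-0.04],"twist":[0,-0.09,0],"claw":0},{"dp":[-0.01,0,-0.04],"twist":[0,-0.09,0],"claw":0},{"dp":[-0.01,0,-0.045],"twist":[0,-0.09,0],"claw":0},{"dp":[-0.01,0,-0.045],"twist":[0,-0.06,0],"claw":0},{"dp":[-0.015,0,-0.04],"twist":[0,0,0],"claw":0}]' >/dev/null;python3 h.py .511 -.3150 .29 12.6; python3 blk.py
python3 -m jog '[{"dp":[-0.01,0,-0.02],"twist":[0,0,0],"claw":0},{"dp":[0,0,-0.02],"twist":[0,0,0],"claw":0},{"dp":[0,0,0],"twist":[0,0,0],"claw":0},{"dp":[0,0,0],"twist":[0,0,0],"claw":0}]' >/dev/null;python3 h.py .511 -.3150 .29 12.6; python3 blk.py
```

```text
t 30.2 hold [ 0.5273 -0.2269  0.3168] dp(tool) [-0.0358  0.0268 -0.0821] twist [0.007 0.001 0.015] dworld [-0.0165 -0.0881 -0.0268] F [ 1.5 -0.3 -1.5] w 0.17
top none
side block [ 0.4693 -0.328 ] [ 99. 117.] 12.4
   slot [ 0.4529 -0.333 ] [19. 88.] yaw 14.5
t 30.7 hold [ 0.5248 -0.2731  0.3134] dp(tool) [-0.0227  0.0233 -0.0379] twist [ 0.005 -0.009  0.012] dworld [-0.014  -0.0419 -0.0234] F [ 0.   0.3 -0.4] w 0.18
top block [ 0.4682 -0.3035] [103.  79.] 12.6
   slot [ 0.4445 -0.3132] [14. 52.] yaw 16.2
side block [ 0.5022 -0.3203] [167. 118.] 12.6
   slot [ 0.4481 -0.3307] [10. 82.] yaw 12.8
   slot [ 0.5142 -0.3246] [102.  28.] yaw 3.0
```

```bash
python3 -m jog '[{"dp":[-0.01,0.005,-0.018],"twist":[0.003,-0.005,0.006],"claw":0},{"dp":[-0.01,0.01,-0.015],"twist":[0.002,-0.003,0.005],"claw":0},{"dp":[0,0.01,0],"twist":[0,0,0],"claw":0},{"dp":[0,0,0],"twist":[0,0,0],"claw":0},{"dp":[0,0,0],"twist":[0,0,0],"claw":0}]' >/dev/null;python3 h.py .511 -.3135 .27 12.6
```

```text
t 31.3 hold [ 0.5135 -0.3051  0.2888] dp(tool) [-0.0044  0.0187 -0.0076] twist [0.    0.005 0.003] dworld [-0.0025 -0.0084 -0.0188] F [ 0.3  0.2 -1. ] w 0.18
```

```bash
python3 -m jog '[{"dp":[-0.004,0,-0.008],"twist":[0,0.004,0],"claw":0},{"dp":[0,0,0],"twist":[0,0,0],"claw":0},{"dp":[0,0.015,0],"twist":[0,0,0],"claw":0},{"dp":[0,0.01,0],"twist":[0,0,0],"claw":0},{"dp":[0,0,0],"twist":[0,0,0],"claw":0}]' >/dev/null;python3 h.py .511 -.3135 .27 12.6
python3 - <<'E'
from h import *
b=arm.grab_frame("side")[230:350,225:335]
cv2.imwrite("pics/s4.png",cv2.resize(b,(550,600),interpolation=cv2.INTER_CUBIC))
s=arm.state();C=R.from_rotvec(s["tcp_rot"]).as_matrix();h=np.array(s["eef_pos"])+arm.hold_point_z*C[:,1];t=h+.160*C[:,1]
print(np.round(t,4),((proj("side",[t,t+.04*C[:,2],t-.04*C[:,2]])-[225,230])*5).round().tolist(), "slot ends", ((proj("side",[np.array([.5124,-.3158,.09])+k*np.array([-.218,.976,0]) for k in(.044,-.044)])-[225,230])*5).round().tolist())
E
```

```text
t 31.8 hold [ 0.5124 -0.3131  0.2653] dp(tool) [-0.0015 -0.0047 -0.0001] twist [0.003 0.003 0.005] dworld [-0.0015 -0.0004  0.0047] F [ 0.8  0.2 -1.7] w 0.18
[ 0.5135 -0.3135  0.106 ] [[285.0, 350.0], [235.0, 298.0], [339.0, 405.0]] slot ends [[229.0, 324.0], [343.0, 444.0]]
```

View pics/s4.png

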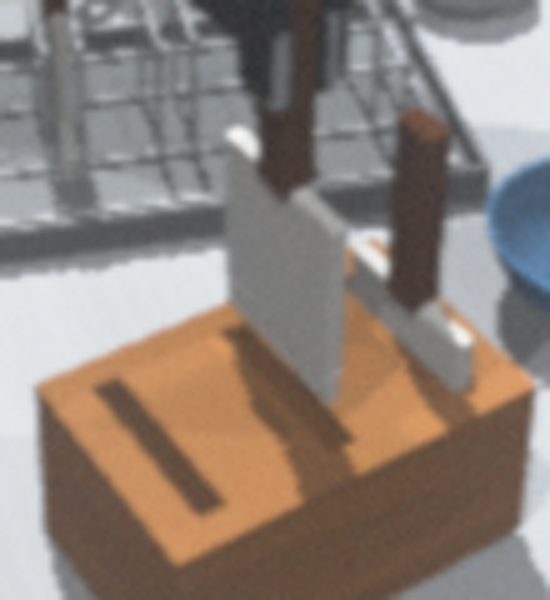

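The blade corners (230,300) and (335,405) project about 3 mm to the +y side of the slot, whose ends are at (235,328) and (345,442). Correcting, then lowering.

```bash
python3 -m jog '[{"dp":[0,0,-0.0025],"twist":[0.002,0.003,0.004],"claw":0},{"dp":[0,0,0],"twist":[0,0,0],"claw":0},{"dp":[0,0.01,0],"twist":[0,0,0],"claw":0},{"dp":[0,0,0],"twist":[0,0,0],"claw":0}]' >/dev/null;python3 h.py .5128 -.3155 .175 12.6; python3 -m jog '[{"dp":[0,0.008,0],"twist":[0,0,0],"claw":0},{"dp":[0,0.006,0],"twist":[0,0,0],"claw":0},{"dp":[0,0,0],"twist":[0,0,0],"claw":0}]';python3 h.py .5128 -.3155 .175 12.6
```

```text
t 32.2 hold [ 0.5137 -0.3161  0.2567] dp(tool) [-0.001   0.0817  0.0011] twist [ 0.003 -0.     0.002] dworld [-0.0009  0.0007 -0.0817] F [-0.1  1.1 -0.5] w 0.19
t: 32.55
eef_pos: [0.5137, -0.3161, 0.2225]
tcp_rot: [-1.566, -0.174, 0.17]
force: [-0.1, 0.7, -0.9]
gripper_width: 0.178
t 32.5 hold [ 0.5136 -0.3161  0.2412] dp(tool) [-0.0009  0.0662  0.0009] twist [ 0.003 -0.     0.002] dworld [-0.0009  0.0006 -0.0662] F [-0.1  0.7 -0.9] w 0.18
```

```bash
python3 -m jog '[{"dp":[0,0.01,0],"twist":[0,0,0],"claw":0},{"dp":[0,0.01,0],"twist":[0,0,0],"claw":0},{"dp":[0,0,0],"twist":[0,0,0],"claw":0}]';python3 -m jog '[{"dp":[0,0.01,0],"twist":[0,0,0],"claw":0},{"dp":[0,0.01,0],"twist":[0,0,0],"claw":0},{"dp":[0,0,0],"twist":[0,0,0],"claw":0}]';python3 h.py .5128 -.3155 .175 12.6
```

```text
t: 32.85
eef_pos: [0.5136, -0.316, 0.2005]
tcp_rot: [-1.566, -0.174, 0.171]
force: [-0.8, 0.6, -0.8]
gripper_width: 0.178
t: 33.15
eef_pos: [0.5135, -0.3159, 0.1784]
tcp_rot: [-1.566, -0.174, 0.171]
force: [-0.2, -0.2, -1.3]
gripper_width: 0.181
t 33.1 hold [ 0.5135 -0.3159  0.1971] dp(tool) [-0.0007  0.0221  0.0006] twist [ 0.002 -0.     0.002] dworld [-0.0007  0.0004 -0.0221] F [-0.2 -0.2 -1.3] w 0.18
```

```bash
python3 -m jog '[{"dp":[0,0.008,0],"twist":[0,0,0],"claw":0},{"dp":[0,0.007,0],"twist":[0,0,0],"claw":0},{"dp":[0,0,0],"twist":[0,0,0],"claw":0}]';python3 -m jog '[{"dp":[0,0.004,0],"twist":[0,0,0],"claw":0},{"dp":[0,0.003,0],"twist":[0,0,0],"claw":0}]';python3 h.py .5128 -.3155 .175 12.6
```

```text
t: 33.45
eef_pos: [0.5136, -0.316, 0.1621]
tcp_rot: [-1.566, -0.174, 0.171]
force: [-0.2, -0.4, -1.4]
gripper_width: 0.181
t: 33.65
eef_pos: [0.514, -0.3163, 0.1555]
tcp_rot: [-1.567, -0.175, 0.17]
force: [-2.3, 1.8, 22.7]
gripper_width: 0.179
t 33.6 hold [ 0.5139 -0.3163  0.1742] dp(tool) [-0.001  -0.0008  0.0011] twist [ 0.003 -0.     0.003] dworld [-0.0012  0.0008  0.0008] F [-2.3  1.8 22.7] w 0.18
```

Seated. Releasing, then on to the third spatula.

```bash
python3 -m jog '[{"dp":[0,-0.001,0],"twist":[0,0,0],"claw":0},{"dp":[0,0,0],"twist":[0,0,0],"claw":0.03},{"dp":[0,0,0],"twist":[0,0,0],"claw":0.04},{"dp":[0,0,0],"twist":[0,0,0],"claw":0.04}]'; python3 -m jog '[{"dp":[0,-0.03,0],"twist":[0,0,0],"claw":0.04},{"dp":[0,-0.04,0],"twist":[0,0,0],"claw":0.04},{"dp":[0,-0.04,0],"twist":[0,0,0],"claw":0.04},{"dp":[0,-0.02,0],"twist":[0,0,0],"claw":0.04},{"dp":[0,0,0],"twist":[0,0,0],"claw":0.04}]' >/dev/null;python3 -m jog '[{"dp":[0,0,0.04],"twist":[0,0.07,0],"claw":0.04},{"dp":[0,0,0.05],"twist":[0,0.07,0],"claw":0.04},{"dp":[0,0,0.05],"twist":[0,0.07,0],"claw":0.04},{"dp":[0,0,0.05],"twist":[0,0.07,0],"claw":0.04},{"dp":[0,0,0.05],"twist":[0,0.06,0],"claw":0.04}]' >/dev/null;python3 h.py .4955 -.005 .28 -7.5
```

```text
t: 34.05
eef_pos: [0.5144, -0.3166, 0.1571]
tcp_rot: [-1.568, -0.176, 0.169]
force: [0.2, 0.1, -0.7]
gripper_width: 0.471
t 35.0 hold [ 0.4952 -0.0786  0.3029] dp(tool) [-0.0101  0.0229  0.0729] twist [ 0.001 -0.011 -0.001] dworld [ 0.0003  0.0736 -0.0229] F [ 1.7 -1.1 -0.1] w 0.47
```

```bash
python3 -m jog '[{"dp":[-0.004,0,0.03],"twist":[0,-0.01,0],"claw":0.04},{"dp":[-0.004,0.01,0.025],"twist":[0,0,0],"claw":0.04},{"dp":[0,0.01,0.01],"twist":[0,0,0],"claw":0.04},{"dp":[0,0,0],"twist":[0,0,0],"claw":0.04},{"dp":[0,0,0],"twist":[0,0,0],"claw":0.04}]' >/dev/null;python3 h.py .4955 -.005 .245 -7.5; python3 blk.py
```

```text
t 35.5 hold [ 0.4941 -0.0053  0.2789] dp(tool) [0.0016 0.0339 0.0005] twist [-0.     0.004 -0.005] dworld [ 0.0015  0.0003 -0.0339] F [ 0.2  0.2 -0.3] w 0.47
top block [ 0.5556 -0.3051] [ 98. 120.] 12.4
   slot [ 0.5795 -0.3081] [29. 97.] yaw 6.8
side block [ 0.5557 -0.3139] [138.  47.] 76.5
```

```bash
python3 -m jog '[{"dp":[0.0015,0.02,0],"twist":[0,0.004,-0.004],"claw":0.04},{"dp":[0,0.03,0],"twist":[0,0,0],"claw":0.04},{"dp":[0,0,0],"twist":[0,0,0],"claw":0.04},{"dp":[0,0,0],"twist":[0,0,0],"claw":0.04}]'>/dev/null;python3 h.py .4955 -.005 .165 -7.5
```

```text
t 36.0 hold [ 0.4972 -0.0106  0.2299] dp(tool) [-0.0027  0.0649  0.0053] twist [ 0.001 -0.008  0.003] dworld [-0.0018  0.0056 -0.0649] F [0.8 0.4 0.8] w 0.47
```

```bash
python3 -m jog '[{"dp":[-0.0025,0,0.005],"twist":[0,-0.007,0],"claw":0.04},{"dp":[0,0.03,0],"twist":[0,0,0],"claw":0.04},{"dp":[0,0.025,0],"twist":[0,0,0],"claw":0.04},{"dp":[0,0.005,0],"twist":[0,0,0],"claw":0.04},{"dp":[0,0,0],"twist":[0,0,0],"claw":0.04}]'>/dev/null;python3 h.py .4955 -.005 .165 -7.5;python3 -m jog '[{"dp":[0,0,0],"twist":[0,0,0],"claw":0},{"dp":[0,0,0],"twist":[0,0,0],"claw":0},{"dp":[0,0,0],"twist":[0,0,0],"claw":0},{"dp":[0,0,0],"twist":[0,0,0],"claw":0}]'; python3 h.py .4955 -.005 .165 -7.5; python3 -m jog '[{"dp":[0,-0.03,0],"twist":[0,0,0],"claw":0},{"dp":[0,-0.04,0],"twist":[0,0,0],"claw":0},{"dp":[0,-0.04,0],"twist":[0,0,0],"claw":0},{"dp":[0,-0.03,0],"twist":[0,0,0],"claw":0},{"dp":[0,0,0],"twist":[0,0,0],"claw":0}]';python3 h.py .448 -.330 .29 12.6;python3 blk.py
```

```text
t 36.5 hold [ 0.4987 -0.0062  0.1753] dp(tool) [-0.0037  0.0102  0.0008] twist [ 0.001 -0.001  0.013] dworld [-0.0034  0.0012 -0.0103] F [-0.1 -0.3  0.5] w 0.47
t: 36.95
eef_pos: [0.4989, -0.006, 0.1597]
tcp_rot: [-1.57, 0.093, -0.114]
force: [-1.6, -0.2, -3.1]
gripper_width: 0.18
t 37.0 hold [ 0.4986 -0.006   0.1784] dp(tool) [-0.0037  0.0133  0.0006] twist [ 0.001 -0.001  0.014] dworld [-0.0034  0.001  -0.0134] F [-1.6 -0.2 -3.1] w 0.18
t: 37.45
eef_pos: [0.4977, -0.0058, 0.3059]
tcp_rot: [-1.57, 0.09, -0.117]
force: [0.9, -0.2, -1.2]
gripper_width: 0.179
t 37.5 hold [ 0.4974 -0.0057  0.3246] dp(tool) [-0.0073  0.0349 -0.3279] twist [ 0.004 -0.352  0.016] dworld [-0.0497 -0.3242 -0.0346] F [ 0.9 -0.2 -1.2] w 0.18
top block [ 0.5555 -0.3052] [ 98. 120.] 12.6
   slot [ 0.5231 -0.3256] [ 0. 19.] yaw 0.5
   slot [ 0.5792 -0.3087] [31. 97.] yaw 6.5
side block [ 0.5562 -0.3129] [137.  47.] 76.5
```

```bash
python3 -m jog '[{"dp":[0,0,-0.04],"twist":[0,-0.09,0],"claw":0},{"dp":[-0.01,0,-0.045],"twist":[0,-0.09,0],"claw":0},{"dp":[-0.01,0,-0.045],"twist":[0,-0.09,0],"claw":0},{"dp":[-0.015,0,-0.045],"twist":[0,-0.06,0.01],"claw":0},{"dp":[-0.02,0,-0.045],"twist":[0,0,0],"claw":0}]' >/dev/null;python3 -m jog '[{"dp":[-0.01,0,-0.03],"twist":[0,0,0],"claw":0},{"dp":[0,0,-0.02],"twist":[0,0,0],"claw":0},{"dp":[0,0,0],"twist":[0,0,0],"claw":0},{"dp":[0,0,0],"twist":[0,0,0],"claw":0}]' >/dev/null;python3 h.py .449 -.330 .285 12.6;python3 blk.py
```

```text
t 38.5 hold [ 0.4517 -0.2884  0.3066] dp(tool) [-0.0111  0.0213 -0.0404] twist [-0.01  -0.004 -0.011] dworld [-0.0024 -0.0417 -0.0216] F [-0.   0.7 -1.4] w 0.18
top block [ 0.5291 -0.3112] [152. 120.] 12.8
   slot [ 0.5101 -0.3154] [80. 53.] yaw 0.3
   slot [ 0.5795 -0.3081] [29. 97.] yaw 6.8
side block [ 0.481  -0.3257] [ 66. 119.] 9.6
```

```bash
python3 -m jog '[{"dp":[-0.005,0,-0.025],"twist":[-0.01,-0.004,-0.01],"claw":0},{"dp":[-0.005,0.005,-0.012],"twist":[0,0,0],"claw":0},{"dp":[0,0,0],"twist":[0,0,0],"claw":0},{"dp":[0,0,0],"twist":[0,0,0],"claw":0}]' >/dev/null;python3 h.py .449 -.330 .285 12.6
```

```text
t 39.0 hold [ 0.451  -0.3221  0.302 ] dp(tool) [-0.0037  0.017  -0.0072] twist [0.    0.007 0.   ] dworld [-0.002  -0.0079 -0.017 ] F [-0.4  0.  -1.6] w 0.19
```

```bash
python3 -m jog '[{"dp":[-0.003,0,-0.0065],"twist":[0,0.006,0],"claw":0},{"dp":[0,0,0],"twist":[0,0,0],"claw":0},{"dp":[0,0.015,0],"twist":[0,0,0],"claw":0},{"dp":[0,0.007,0],"twist":[0,0,0],"claw":0},{"dp":[0,0,0],"twist":[0,0,0],"claw":0}]' >/dev/null;python3 h.py .449 -.330 .27 12.6
python3 - <<'E'
from h import *
b=arm.grab_frame("side")[230:350,215:325]
cv2.imwrite("pics/s5.png",cv2.resize(b,(550,600),interpolation=cv2.INTER_CUBIC))
s=arm.state();C=R.from_rotvec(s["tcp_rot"]).as_matrix();h=np.array(s["eef_pos"])+arm.hold_point_z*C[:,1];t=h+.167*C[:,1]
print(np.round(t,4),((proj("side",[t,t+.04*C[:,2],t-.04*C[:,2],t*[1,1,0]+[0,0,.09]])-[215,230])*5).round().tolist(), "slot c, ends", ((proj("side",[np.array([.4482,-.3302,.09])+k*np.array([-.218,.976,0]) for k in(0,.044,-.044)])-[215,230])*5).round().tolist())
E
```

```text
t 39.5 hold [ 0.4498 -0.3274  0.2805] dp(tool) [-0.0013  0.0105 -0.0024] twist [0.001 0.002 0.001] dworld [-0.0008 -0.0026 -0.0105] F [-0.1  0.4 -1.4] w 0.18
[ 0.4501 -0.3276  0.1139] [[207.0, 394.0], [159.0, 338.0], [258.0, 454.0], [208.0, 436.0]] slot c, ends [[205.0, 441.0], [154.0, 379.0], [261.0, 508.0]]
```

View pics/s5.png

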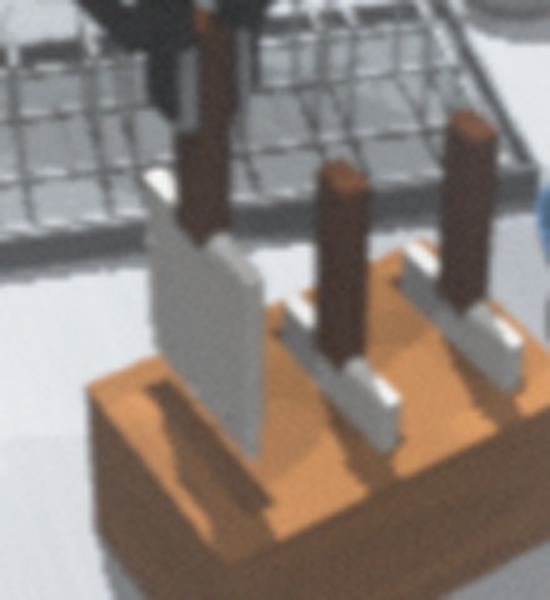

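The blade corners (155,342) and (253,458) project to within about 1 mm of the slot centre. Lowering.

```bash
python3 -m jog '[{"dp":[0.0005,0.008,-0.001],"twist":[0,0.002,0],"claw":0},{"dp":[0,0.006,0],"twist":[0,0,0],"claw":0},{"dp":[0,0,0],"twist":[0,0,0],"claw":0}]' >/dev/null;python3 h.py .4505 -.3286 .183 12.6; python3 -m jog '[{"dp":[0,0,0],"twist":[0,0,0],"claw":0},{"dp":[0,0.008,0],"twist":[0,0,0],"claw":0},{"dp":[0,0,0],"twist":[0,0,0],"claw":0}]';python3 h.py .4505 -.3286 .183 12.6
```

```text
t 39.8 hold [ 0.4509 -0.3285  0.2668] dp(tool) [-0.0006  0.0838  0.0002] twist [ 0.002 -0.     0.002] dworld [-0.0004 -0.0001 -0.0838] F [ 0.3 -0.3 -2. ] w 0.18
t: 40.1
eef_pos: [0.451, -0.3286, 0.2396]
tcp_rot: [-1.566, -0.174, 0.171]
force: [-0.5, -0.3, -1.0]
gripper_width: 0.18
t 40.1 hold [ 0.4509 -0.3286  0.2583] dp(tool) [-0.0006  0.0753  0.0003] twist [ 0.002 -0.     0.002] dworld [-0.0005  0.     -0.0753] F [-0.5 -0.3 -1. ] w 0.18
```

```bash
python3 -m jog '[{"dp":[0,0.008,0],"twist":[0,0,0],"claw":0},{"dp":[0,0.006,0],"twist":[0,0,0],"claw":0},{"dp":[0,0,0],"twist":[0,0,0],"claw":0}]'; python3 h.py .4505 -.3286 .183 12.6
```

```text
t: 40.4
eef_pos: [0.4505, -0.3279, 0.2244]
tcp_rot: [-1.565, -0.174, 0.171]
force: [-2.5, 4.2, 0.5]
gripper_width: 0.179
t 40.4 hold [ 0.4505 -0.3279  0.2431] dp(tool) [-0.0003  0.0601 -0.0006] twist [ 0.001 -0.     0.001] dworld [-0.     -0.0007 -0.0601] F [-2.5  4.2  0.5] w 0.18
```

```bash
python3 -m jog '[{"dp":[0,0.01,0.0005],"twist":[0,0,0],"claw":0},{"dp":[0,0.01,0],"twist":[0,0,0],"claw":0},{"dp":[0,0,0],"twist":[0,0,0],"claw":0}]'; python3 -m jog '[{"dp":[0,0.01,0],"twist":[0,0,0],"claw":0},{"dp":[0,0.01,0],"twist":[0,0,0],"claw":0},{"dp":[0,0,0],"twist":[0,0,0],"claw":0}]'; python3 h.py .4505 -.3286 .183 12.6
```

```text
t: 40.7
eef_pos: [0.449, -0.3275, 0.2037]
tcp_rot: [-1.565, -0.171, 0.174]
force: [-0.2, 0.8, -1.3]
gripper_width: 0.18
t: 41.0
eef_pos: [0.4488, -0.3271, 0.1823]
tcp_rot: [-1.564, -0.171, 0.174]
force: [-1.6, 1.2, -2.5]
gripper_width: 0.183
t 41.0 hold [ 0.4489 -0.3271  0.201 ] dp(tool) [ 0.0013  0.018  -0.0018] twist [ 0.    -0.    -0.001] dworld [ 0.0017 -0.0015 -0.018 ] F [-1.6  1.2 -2.5] w 0.18
```

```bash
python3 -m jog '[{"dp":[0,0.008,0],"twist":[0,0,0],"claw":0},{"dp":[0,0.004,0],"twist":[0,0,0],"claw":0},{"dp":[0,0,0],"twist":[0,0,0],"claw":0}]';python3 -m jog '[{"dp":[0,0.004,0],"twist":[0,0,0],"claw":0},{"dp":[0,0.003,0],"twist":[0,0,0],"claw":0}]';python3 h.py .4489 -.327 .183 12.6
```

```text
t: 41.3
eef_pos: [0.4488, -0.3269, 0.1692]
tcp_rot: [-1.564, -0.171, 0.174]
force: [-1.5, 1.2, -0.2]
gripper_width: 0.178
t: 41.5
eef_pos: [0.4491, -0.327, 0.1653]
tcp_rot: [-1.567, -0.174, 0.172]
force: [-11.7, 11.6, 45.8]
gripper_width: 0.182
t 41.5 hold [ 0.4491 -0.327   0.184 ] dp(tool) [-0.0002  0.001   0.0001] twist [0.003 0.    0.   ] dworld [-0.0002  0.     -0.001 ] F [-11.7  11.6  45.8] w 0.18
```

Bottomed at hold z=0.184, i.e. tip at about 0.016. Release, clear away, final look.

```bash
python3 -m jog '[{"dp":[0,-0.001,0],"twist":[0,0,0],"claw":0},{"dp":[0,0,0],"twist":[0,0,0],"claw":0.03},{"dp":[0,0,0],"twist":[0,0,0],"claw":0.04},{"dp":[0,0,0],"twist":[0,0,0],"claw":0.04}]' >/dev/null; python3 -m jog '[{"dp":[0,-0.03,0],"twist":[0,0,0],"claw":0.04},{"dp":[0,-0.04,0],"twist":[0,0,0],"claw":0.04},{"dp":[0,-0.04,0],"twist":[0,0,0],"claw":0.04},{"dp":[0,-0.03,0],"twist":[0,0,0],"claw":0.04},{"dp":[0,-0.02,0],"twist":[0,0,0],"claw":0.04}]' >/dev/null;python3 -m jog '[{"dp":[0,0,0.04],"twist":[0,0,0],"claw":0.04},{"dp":[-0.02,0,0.05],"twist":[0,0,0],"claw":0.04},{"dp":[-0.02,0,0.05],"twist":[0,0,0],"claw":0.04},{"dp":[-0.02,0,0.05],"twist":[0,0,0],"claw":0.04},{"dp":[0,0,0],"twist":[0,0,0],"claw":0.04}]'; python3 blk.py; python3 - <<'E'
from h import *
b=cv2.imread("pics/last_side.png")[130:370,150:370];t=cv2.imread("pics/last_top.png")[125:300,145:445]
b=cv2.resize(b,(400,436),interpolation=cv2.INTER_CUBIC);t=cv2.resize(t,(400,233),interpolation=cv2.INTER_CUBIC)
cv2.imwrite("pics/f1.png",np.hstack([b,cv2.copyMakeBorder(t,0,203,0,0,0)]))
im=cv2.imread("pics/last_side.png")
a=np.radians(12.6);ex=np.array([np.cos(a),np.sin(a),0])
c=np.array([.5124,-.3158,0])
for n in("side","top"):
    im=cv2.imread(f"pics/last_{n}.png")
    print(n,"expected handle tops",[np.round(proj(n,[c+k*ex+[0,0,.206]])[0],1).tolist() for k in(-.066,0,.066)])
    print([ (np.round(cv2.minAreaRect(q)[0],1).tolist(),q[q[:,0,1].argmin(),0].tolist()) for q in blobs(im,(0,60,30),(11,255,130),(340,190,425,290) if n=="top" else (215,230,345,330),6)])
E
```

```text
t: 42.9
eef_pos: [0.3536, -0.1592, 0.3288]
tcp_rot: [-1.571, -0.176, 0.165]
force: [-0.0, -0.6, -1.4]
gripper_width: 0.468
top block [ 0.5088 -0.3049] [186. 120.] 13.9
   slot [ 0.4385 -0.2945] [15. 34.] yaw 15.6
   slot [ 0.445  -0.3456] [28. 57.] yaw 0.5
   slot [ 0.5079 -0.314 ] [100.  36.] yaw -1.3
   slot [ 0.5697 -0.2977] [ 38. 100.] yaw -3.0
side block [ 0.5435 -0.305 ] [144.  44.] 73.1
side expected handle tops [[255.2, 275.2], [283.0, 264.1], [308.6, 253.8]]
[([235.8, 322.2], [232, 312]), ([318.0, 320.3], [324, 311]), ([256.0, 298.0], [256, 287]), ([276.5, 286.0], [275, 273]), ([254.0, 275.8], [252, 271]), ([275.1, 265.3], [272, 262]), ([300.5, 254.0], [297, 252])]
top expected handle tops [[393.5, 263.7], [388.2, 240.7], [382.9, 217.9]]
[([390.1, 263.7], [392, 261]), ([384.5, 245.3], [387, 242]), ([378.5, 222.6], [378, 220])]
```

View pics/f1.png

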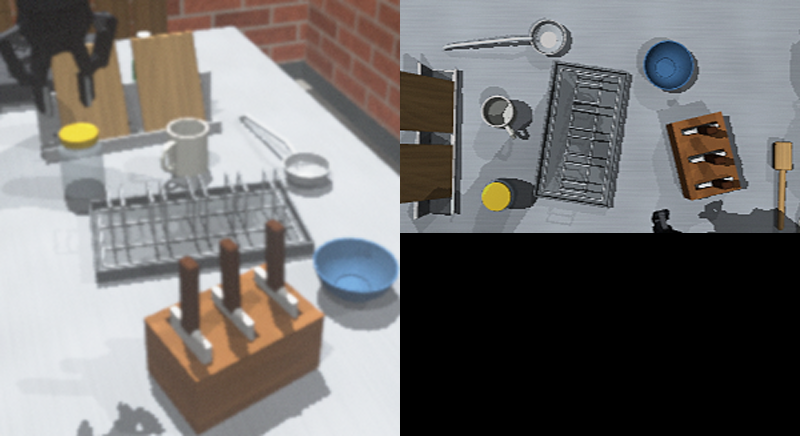

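Final look: both boards lean on the ledge, all three spatulas are in the block's slots with handles up, the drainer is empty and the bystanders look unmoved. The block has shifted about 10 mm, so I'll do one numeric check of depth and stillness before handing in.

```bash
python3 -m jog '[{"dp":[0,0,0],"twist":[0,0,0],"claw":0.04},{"dp":[0,0,0],"twist":[0,0,0],"claw":0.04},{"dp":[0,0,0],"twist":[0,0,0],"claw":0.04},{"dp":[0,0,0],"twist":[0,0,0],"claw":0.04},{"dp":[0,0,0],"twist":[0,0,0],"claw":0.04}]' >/dev/null; python3 - <<'E'
from h import *
a=np.radians(13.9);ex=np.array([np.cos(a),np.sin(a),0]);c=np.array([.5088,-.3049,0])
for n in("side","top"):
    im=arm.grab_frame(n);o=cv2.imread(f"pics/last_{n}.png")
    print(n,"expected handle top centres (z=.206)",[np.round(proj(n,[c+k*ex+[0,0,.206]])[0],1).tolist() for k in(-.066,0,.066)],"z+10mm moves",np.round(proj(n,[c+[0,0,.216]])-proj(n,[c+[0,0,.206]]),1).tolist(),"diff px since last",int((cv2.absdiff(im,o).max(2)>50).sum()))
    i0=cv2.imread(f"pics/{n}1.png")
    for q in blobs(im,(14,70,60),(28,255,255),(140,160,195,300) if n=="top" else (160,130,290,230),60):
        print("  board",np.round(cv2.minAreaRect(q)[0],1),cv2.boundingRect(q))
E
```

```text
side expected handle top centres (z=.206) [[252.1, 272.7], [279.4, 261.4], [304.5, 251.0]] z+10mm moves [[0.1, -3.9]] diff px since last 1137
  board [199.4 184.6] (179, 160, 42, 52)
  board [236.  159.9] (201, 130, 61, 72)
top expected handle top centres (z=.206) [[390.2, 264.8], [384.3, 241.9], [378.5, 219.2]] z+10mm moves [[1.0, 0.0]] diff px since last 2585
  board [161.5 255. ] (140, 233, 44, 45)
  board [162.5 201.1] (140, 178, 45, 47)
```

```bash
python3 - <<'E'
from h import *
print(np.round(arm.state()["qpos"],3),np.round(arm.state()["dq"],3))
old={n:cv2.imread(f"pics/last_{n}.png") for n in("side","top")}
for n in old:
    im=arm.grab_frame(n);cv2.imwrite(f"pics/fin_{n}.png",im)
    d=((cv2.absdiff(im,old[n]).max(2)>50)*255).astype(np.uint8);d=cv2.dilate(d,np.ones((5,5)))
    print(n,[cv2.boundingRect(c) for c in cv2.findContours(d,cv2.RETR_EXTERNAL,cv2.CHAIN_APPROX_SIMPLE)[0] if cv2.contourArea(c)>60])
    bx=(340,190,425,290) if n=="top" else (215,230,345,330)
    for i,k in((old[n],"old"),(im,"new")):print(k,[np.round(cv2.minAreaRect(q)[0],1).tolist() for q in blobs(i,(0,60,30),(11,255,130),bx,6)])
E
python3 blk.py | head -1
```

```text
[-6.450e-01 -2.800e-02 -7.300e-02  1.518e+00 -1.000e-03  7.120e-01] [ 0.002 -0.008 -0.003  0.001  0.001 -0.   ]
side [(241, 403, 9, 17), (223, 359, 22, 45), (0, 356, 35, 36), (176, 350, 44, 58), (86, 280, 41, 86), (20, 230, 14, 20), (175, 150, 42, 42), (195, 147, 12, 15), (150, 143, 14, 11), (182, 105, 20, 20), (174, 85, 19, 7), (180, 14, 10, 31), (125, 4, 10, 38)]
old [[235.8, 322.2], [318.0, 320.3], [256.0, 298.0], [276.5, 286.0], [254.0, 275.8], [275.1, 265.3], [300.5, 254.0]]
new [[236.3, 324.8], [308.2, 320.3], [321.0, 318.5], [256.0, 298.5], [276.9, 288.4], [253.8, 275.8], [276.8, 268.7], [300.5, 254.4]]
top [(227, 408, 35, 12), (260, 271, 196, 149), (381, 264, 21, 6), (367, 260, 11, 9), (386, 256, 15, 7)]
old [[390.1, 263.7], [384.5, 245.3], [378.5, 222.6]]
new [[390.2, 264.3], [384.6, 245.2], [378.9, 222.5]]
top block [ 0.5088 -0.3049] [186. 120.] 13.9
```

The changes between frames are only the arm and its shadow. The spatulas and block are still, so I'm handing in.

```bash
python3 -c "
from plant import arm;print(arm.close_job(),arm.state()['t'])"
```

```text
the job is handed in; nothing more can be done
the job is handed in; nothing more can be done
```

The drainer is unloaded and the job was handed in at about 44 s of the 210 s. I put both boards on the ledge first, then all three spatulas (all were present) in the block.

**Boards:** Both lean side by side on the ledge. Each foot was pushed against the front lip, feeling about 10 N, and each back rests on the upstand.

**Spatulas:** Each went blade first into its own slot and was pressed until it touched bottom, at 44, 23 and 46 N, with the tips within 1–2 mm of the slot floor. The far-slot spatula first caught on the slot's edge; I backed off, realigned it and it went in.

**Last checks:**
- The last pictures show the drainer empty and the other things apparently where they were.
- Between the last frames only the arm and its shadow changed.
- The gripper was clear of everything at hand-in.

**What disagreed:**
- The block ended about 10 mm (and 1.3°) from where it started, either shoved by the insertions or knocked.
- The middle and far handles show up to about 3 pixels off a perfectly upright pose. I took this as a slight lean within the slot's play, about 3–4°.
- I could not view a picture after the final numeric check because the 16-picture limit was used up.

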